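# Crank a casting tight in the vise

## Robot

A 7-joint arm with a two-finger parallel gripper is mounted at the origin on a cart in front of the work surface, level with it; the furniture and walls round the work are solid. World frame = base frame: x ahead of the robot, y to its left, z up, the work surface at z = 0. Lengths are in m, angles in rad, forces in N, time in s.
With the tool pointing down it reaches from about 0.425 to 0.875 m from the base axis. Payload 8.4 kg.
Tool frame: the origin (TCP) lies at the very end of the fingers, on their centre line; the grasp point (between the pads) lies 19 mm behind it; z points along the fingers, y is the direction in which the jaws open and shut (so a half turn about z gives the same grasp; the last joint's range is limited). The gripper opens to 87 mm and grips with 3 to 60 N. Pads are 19 mm wide; open, the fingers measure 117 mm over their backs; the gripper's body (75 mm by 190 mm) begins 51 mm behind the grasp point.
Start: joints at [1.243, 0.333, 0.04, 1.465, -0.013, 1.343, -0.059], TCP at [0.147, -0.633, 0.198] pointing down, gripper open.
Joint ranges: [-2.58, 2.58], [-0.38, 2.09], [-1.3, 1.39], [0.25, 2.4], [-1.5, 4.64], [0.08, 2.09], [-2.65, 2.65]. Speed limits (rad/s): [2.22, 2.22, 2.79, 2.79, 3.14, 3.14, 3.14].

## Interface

Orientations are given as a unit quaternion [x, y, z, w].
In Python, from cell import robot gives the robot as it stands.
- The arm moves only by the tool apply_moves, never from a script. Its argument "plan" is a list of rows, each an object with "translation": the shift along the world's x, y, z in m, a list of three; "rot": the turn, a rotation vector about the world's x, y, z in degrees, a list of three; "gripper": the gripper command: -1 is shut, 1 is fully open, values between are in proportion. In form: [{"translation": [tx, ty, tz], "rot": [wx, wy, wz], "gripper": gripper}, ...]. A call has 1 to 5 rows; each row is the pose to reach, as a shift and turn from the pose commanded when the call began; what a row does not reach only later rows make up. A row lasts 1/12 s, in which the tool goes at most 41.7 mm and 7.16 degrees, less where a joint would pass 70% of its speed; a pose out of reach is approached as far as the arm can. A call with a gripper value outside its range is refused whole. The fingers move at their own pace and stop on an object; the grip force is fixed at half the most. Time passes only in rows, so rows that repeat a pose let the fingers close. It gives the time, the measured TCP pose, the force and the opening at its end, in the units of the state.
- robot.observe(): the state, without advancing time (a new reading comes with each control period).
- robot.camera(name): name is "scene" or "top" or "wrist"; returns a dict with "img" (420x560x3 uint8, red, green, blue), "depth" (420x560 float32, m along the optical axis (not along the pixel's ray), 0 where there is no reading), "intrinsics" (3x3 intrinsics, pixels), "D" ([k1, k2, p1, p2, k3] as OpenCV has them; the pictures are not rectified), "pose" (4x4, takes a point from camera to world coordinates); the wrist camera has in their place "mount" (4x4, takes a point from camera to tool coordinates, whose origin is the TCP and whose axes are the flange's). Camera axes: x right, y down, z forward; pixel columns grow to the right and rows downward; lengths in m; the calibration is good to about 2 mm. A picture is of the moment at which its call begins: read the wrist's pose just before it.
- robot.sign_off(): hands the job in, once; it reports no verdict.
The state is a dict: "time": time; "joints": joint angles; "dq": joint speeds; "joint_torque": joint torques, N m; "position": TCP position; "ee_rot": TCP orientation; "wrist_force": force on the tool from outside, world axes, zero at the start; "ft_torque": the same for the moment, N m; "width": finger opening in m.
Only numpy, scipy, OpenCV 4.12 (cv2) and the standard library are available. Lean on these libraries where they do the work, as an engineer would, in place of code of your own. Each camera call takes 0.05 s, during which the arm holds its last target. There are 200 camera calls.

## Task

Fit the loose crank fully down onto the square shaft end of the small vise and wind it clockwise by its handle until the jaw holds the casting firmly against the stop. Tighten by feel, snug but not hard enough to crack the casting, then let go and leave the crank on the shaft, with the other things undisturbed.

Things in the scene. Friction and masses are not known exactly. Their poses are not given: they have to be found in the camera images.
- vise: small vise fixed to the bench, 262 mm long: grey gear housing 70 x 64 mm, 50 mm high, an upright square shaft end on top; then two steel rails 16 mm high carrying moving jaw and casting, and a stop at the far end. Origin on the bench under the shaft axis; z up; the rails run along -y. The stop's steel pad is adjustable: its face stands 181 to 189 mm from the shaft axis, unmeasured
- shaft_top (a point): the top of the square shaft end, on its axis; the shaft end is 14 mm square, 24 mm long (its last 4 mm reduced to 11 mm square), standing on a round collar 28 mm across whose top is 60 mm above the bench. Its x and y axes are along the square's sides and turn with the shaft; z up
- vise_shaft (a joint): shaft angle, 0 at the start, growing clockwise from above; closes the jaw 20 mm a turn; 1.9 to 2.4 turns take the casting to the stop. Free running takes about 3.5 N at the handle (2 N in a pause); once the casting bears on the stop, each extra newton there gives about 19 N at the jaw. Firm from 20 N, cracks above 100 N: stop when the pull has risen about 2 N (40 N). Friction holds it when let go
- shaft_seat (a point): centre of the collar's top, where the underside of the fully seated crank comes to rest; fixed, 24 mm below the top of the shaft end
- crank_hub (a point): the loose crank, 0.45 kg, standing hub down on the bench: centre of its hub, half-way up, on the socket axis. Hub: steel block 32 x 32 mm, 40 mm high, with a 16 mm square socket 24 mm deep open below, sides along x and y. The arm, 15 mm wide, 7 to 17 mm above the underside, runs along this frame's +x to the handle. Grip the hub across its y faces
- crank_foot (a point): centre of the crank hub's underside, at the mouth of the socket (20 mm below crank_hub); it comes to shaft_seat when seated
- crank_grip (a point): the crank's handle, an upright black sleeve 19 mm across that turns freely on its pin, from 18 to 64 mm above the crank's underside; this point is its centre, 60 mm from the socket axis, 41 mm above the underside
- vise_jaw: the moving jaw, 68 mm wide, 32 mm high; origin at the bottom of its clamping face, which faces the vise's -y and stands 80 mm from the shaft axis at the start
- casting: the grey die-cast cover lying loose on the vise's rails between jaw and stop: flange 64 x 73 x 7 mm, boss 33 mm high; origin at the centre of its underside, 16 mm above the bench. Its x axis (about 63 mm) lies along the bed
- cover_casting_3: a bystander: a larger die-cast cover on the bench, 64 x 82 x 38 mm; origin under its centre
- paste_tin: a bystander: round tin, 67 mm across, 37 mm high; origin under its centre
- v_block: a bystander: steel V block 45 x 50 x 40 mm; origin under its centre
- stone: a bystander: dressing stone 24 x 100 x 22 mm near the bench's front edge; origin under its centre. In front of it runs the guard frame (pane open: reach through): a rail whose top is 47 mm above the bench, 330 mm ahead of the base axis, with a solid upright post at its left end, 310 mm ahead and 460 mm left of the base axis: keep the arm right of the post
There are look-alikes about, which are no part of the job. What is shaped like the part that bears crank_hub but red is not meant.

How it is judged:
On the way, in this order (a step that is already met when the one before it is completed fails the run):
1. the crank is fully down on the square shaft end (horizontal distance between crank_foot and shaft_seat below 0.004 m and z of crank_foot in the frame of shaft_seat below 0.005 m and angle between crank_foot's own z axis and vertical below 0.1 rad), for 0.2 s.
2. with the crank on it, the shaft has been wound clockwise through a full turn (value of joint vise_shaft above 6.28 rad and horizontal distance between crank_foot and shaft_seat below 0.006 m and z of crank_foot in the frame of shaft_seat below 0.012 m), for 0.1 s.
3. with the crank on it, the jaw holds the casting with at least 20 N (contact force between vise_jaw and casting above 20 N and value of joint vise_shaft above 10 rad and horizontal distance between crank_foot and shaft_seat below 0.006 m and z of crank_foot in the frame of shaft_seat below 0.012 m), for 0.2 s.
At the end, for the whole second after the job is handed in: The casting lies flat (within 0.1 rad) and still between jaw and stop, clamped by the jaw with at least 20 N, the shaft wound by more than 10 rad; the crank is still on the shaft, its underside within 8 mm of the collar and within 4 mm of the axis, and released (contact force between vise_jaw and casting above 20 N and value of joint vise_shaft above 10 rad and angle between casting's own z axis and vertical below 0.1 rad and horizontal distance between crank_foot and shaft_seat below 0.004 m and z of crank_foot in the frame of shaft_seat below 0.008 m and linear speed of casting below 0.01 m/s); the robot touches nothing.
It fails at once if the casting is squeezed with more than 100 N (contact force between vise_jaw and casting above 100 N).
It fails at once if the robot pushes the jaw or the casting itself (contact force between any of the arm, the fingers and vise_jaw above 8 N or contact force between any of the arm, the fingers and casting above 8 N).
It fails at once if a bystander is moved by more than 30 mm (distance of any of cover_casting_3, paste_tin, v_block, stone from where it was at the start of the episode above 0.03 m).
It also fails if it takes over 72 s, if anything falls off the work surface, if the arm or the gripper's body presses on something with over 40 N, if the wrist force passes 120 N, or if a joint passes its speed limit or range.

## Working session

There is one attempt and no reset: what is moved stays moved. The work goes in short steps, Python scripts to look and compute and a tool call to move; the robot and the scene stay as the last step left them, time stands still between calls to the robot, and variables do not carry over. Pictures are saved under pics/ and viewed, about 8 in all and at most 12, crops included, and the job is handed in when it is done.

Besides the shell and the picture viewer there is one more tool, called after "Emit:" as a command line: name --argument value ..., lists and objects as JSON in quotes. apply_moves: Moves the arm, as the interface text tells. Its arguments: {"type":"object","properties":{"plan":{"type":"array"}},"required":["plan"]}

```bash
mkdir -p pics; ls; cat > h.py <<'E'
import numpy as np, cv2
from scipy.spatial.transform import Rotation as R
from cell import robot
def cam(n):
    s=robot.observe(); c=robot.camera(n)
    if n=="wrist":
        T=np.eye(4); T[:3,:3]=R.from_quat(s["ee_rot"]).as_matrix(); T[:3,3]=s["position"]
        c["pose"]=T@c["mount"]
    return c
def ray(c,uv):
    p=cv2.undistortPoints(np.array(uv,float).reshape(-1,1,2),c["intrinsics"],np.array(c["D"],float)).reshape(-1,2)
    d=np.c_[p,np.ones(len(p))]@c["pose"][:3,:3].T
    return c["pose"][:3,3],d
def onz(c,uv,z):
    o,d=ray(c,uv); return o+d*((z-o[2])/d[:,2])[:,None]
def cloud(c):
    h,w=c["depth"].shape; u,v=np.meshgrid(np.arange(w),np.arange(h))
    o,d=ray(c,np.c_[u.ravel(),v.ravel()]); return (o+d*c["depth"].reshape(-1,1)).reshape(h,w,3)
def save(c,n): cv2.imwrite("pics/"+n,c["img"][:,:,::-1])
E
python3 - <<'E'
from h import *
import pickle
print(robot.observe())
for n in("scene","top"):
    c=cam(n); save(c,n+"0.png"); pickle.dump(c,open(n+"0.pkl","wb")); print(n,c["pose"][:3,3],c["pose"][:3,2],c["intrinsics"][0,0])
E
```

```text
pics
{'time': 0.0, 'joints': array([ 1.24280214,  0.33389371,  0.0398812 ,  1.46629495, -0.01339889,
        1.34329598, -0.05848006]), 'dq': array([-0.00050975,  0.00121469, -0.00121248, -0.00101021,  0.00011775,
       -0.00082683,  0.00128048]), 'joint_torque': array([-1.08887842e-03, -6.56359220e+01,  1.33439004e+00, -4.03813469e+01,
       -5.99084306e-02,  4.46282874e-02,  1.59945048e-04]), 'position': array([ 0.14726725, -0.63256452,  0.19755894]), 'ee_rot': array([ 9.93463704e-01,  1.14145553e-01, -1.48824801e-04, -7.99242444e-04]), 'wrist_force': array([-0.5371395 ,  0.65209453, -0.5112567 ]), 'ft_torque': array([-0.00838162, -0.00233787,  0.01574216]), 'width': 0.08711434919039152}
scene [0.10859042 0.46633556 0.64622909] [ 0.56072833 -0.46452354 -0.68542076] 398.50808434122746
top [0.40168958 0.07524295 0.92026811] [ 0.22710217  0.00234308 -0.97386812] 425.58604027130775
```

View pics/scene0.png

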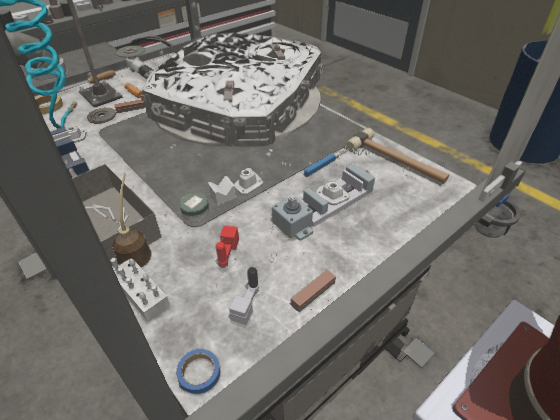

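View pics/top0.png

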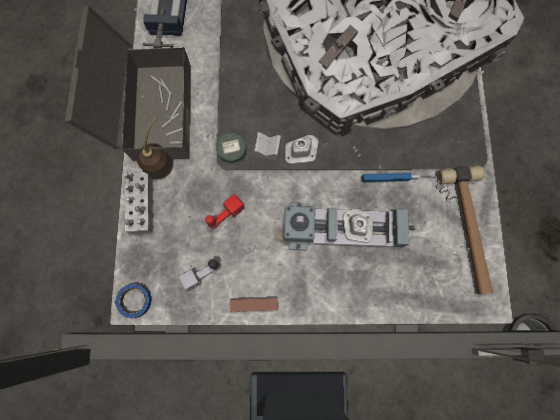

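The scene picture shows the grey crank at about (242,307) with its black handle at (252,275). The vise housing is at (292,212), and the red look-alike at (228,243). In the top view the crank hub is at (190,280), its handle at (214,264), the shaft at (299,223), and the rails run to the right.

```bash
python3 - <<'E'
from h import *
import pickle
c=pickle.load(open("top0.pkl","rb")); s=pickle.load(open("scene0.pkl","rb"))
P=cloud(c); Q=cloud(s)
def reg(P,a,b,zl,zh,xy=None):
    p=P[b[0]:b[1],a[0]:a[1]].reshape(-1,3); return p[(p[:,2]>zl)&(p[:,2]<zh)]
def rect(p):
    r=cv2.minAreaRect((p[:,:2]*1000).astype(np.float32)); return np.round(np.array(r[0])/1000,4),np.round(r[1],1),round(r[2],1),len(p),np.median(p[:,2]).round(4)
print("bench z",np.median(P[300:320,300:380,2]),np.median(Q[270:285,280:290,2]))
print("hub top",rect(reg(P,(172,206),(262,295),.033,.046)))
print("handle top",rect(reg(P,(200,228),(252,278),.056,.07)))
print("housing",rect(reg(P,(275,330),(195,255),.044,.056)))
print("shaft top",rect(reg(P,(285,315),(205,240),.072,.09)))
print("collar",rect(reg(P,(285,315),(205,240),.056,.066)))
print("jaw/stop etc", rect(reg(P,(322,345),(200,250),.027,.036)))
print("scene hub",rect(reg(Q,(222,262),(285,325),.033,.046)))
print("scene handle",rect(reg(Q,(240,264),(260,290),.045,.07)))
print("scene shaft",rect(reg(Q,(275,310),(185,215),.074,.09)))
print("scene housing",rect(reg(Q,(265,320),(185,235),.046,.054)))
a=cv2.resize(c["img"][190:300,170:430,::-1],None,fx=3,fy=3,interpolation=cv2.INTER_CUBIC)
b=cv2.resize(s["img"][180:330,215:350,::-1],None,fx=2,fy=2,interpolation=cv2.INTER_CUBIC)
o=np.zeros((330+b.shape[0]-40,780,3),np.uint8); o[:330]=a; o[330:330+b.shape[0]]=b[:o.shape[0]-330,:]if 0 else np.pad(b,((0,0),(0,780-b.shape[1]),(0,0)))[:o.shape[0]-330]
cv2.imwrite("pics/crop0.png",o)
E
```

```text
bench z -0.00022361718550512055 -6.080196670421589e-06
hub top (array([0.4641, 0.2586]), array([32., 32.]), 29.3, 250, np.float64(0.0392))
handle top (array([0.4942, 0.2068]), array([16.6, 16.4]), 89.8, 68, np.float64(0.0633))
housing (array([0.5808, 0.0135]), array([94. , 70.4]), 88.2, 881, np.float64(0.05))
shaft top (array([0.5807, 0.029 ]), array([12.4, 12.7]), 87.6, 49, np.float64(0.0825))
collar (array([0.5811, 0.0283]), array([27.4, 36.7]), 76.7, 95, np.float64(0.0593))
jaw/stop etc (array([ 0.5553, -0.0334]), array([31. , 12.5]), 29.6, 12, np.float64(0.0315))
scene hub (array([0.4627, 0.2608]), array([32.1, 32.9]), 30.0, 303, np.float64(0.0393))
scene handle (array([0.4919, 0.2081]), array([17.5, 17.7]), 6.1, 113, np.float64(0.061))
scene shaft (array([0.5796, 0.0301]), array([13.7, 13.4]), 80.0, 51, np.float64(0.0812))
scene housing (array([0.5781, 0.007 ]), array([111.7,  70.4]), 86.9, 566, np.float64(0.0498))
```

View pics/crop0.png

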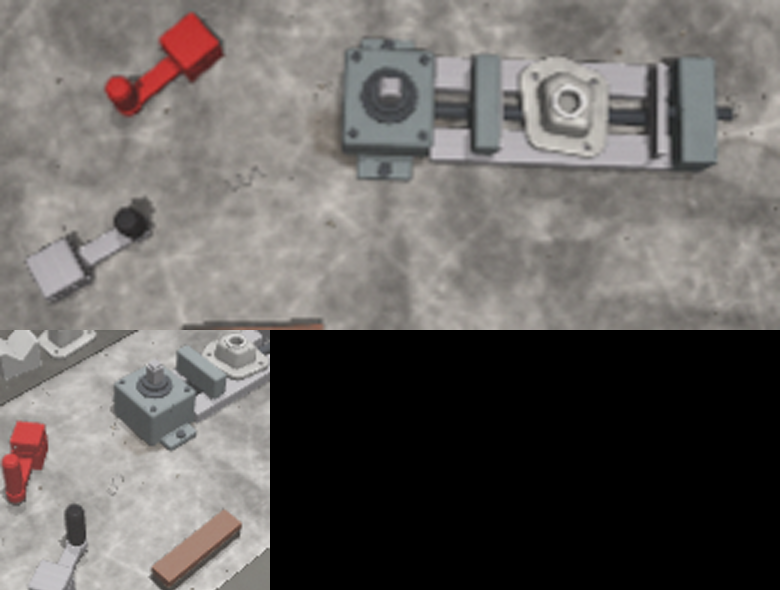

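```bash
python3 - <<'E'
from h import *
import pickle
for n in("top0","scene0"):
    c=pickle.load(open(n+".pkl","rb")); P=cloud(c).reshape(-1,3)[c["depth"].ravel()>0]
    p=P[(P[:,0]>.2)&(P[:,0]<.4)&(P[:,2]>.02)&(P[:,2]<1.2)&(abs(P[:,1])<1.1)]
    print(n,len(p))
    for y in np.arange(-1.1,1.1,.05):
        q=p[(p[:,1]>=y)&(p[:,1]<y+.05)]
        if len(q): print(round(y,2),len(q),q.min(0).round(3),q.max(0).round(3))
    q=P[(P[:,2]>.3)]; print("high",len(q)); 
    for y in np.arange(-1.2,1.2,.1):
        r=q[(q[:,1]>=y)&(q[:,1]<y+.1)]
        if len(r): print(round(y,2),len(r),r.min(0).round(2),r.max(0).round(2))
E
```

```text
top0 15423
-0.5 304 [ 0.327 -0.494  0.031] [ 0.357 -0.45   0.09 ]
-0.45 504 [ 0.304 -0.45   0.027] [ 0.358 -0.4    0.162]
-0.4 728 [ 0.304 -0.4    0.025] [ 0.358 -0.35   0.246]
-0.35 1207 [ 0.309 -0.35   0.022] [ 0.358 -0.3    0.319]
-0.3 669 [ 0.308 -0.3    0.02 ] [ 0.356 -0.25   0.051]
-0.25 663 [ 0.308 -0.25   0.02 ] [ 0.356 -0.2    0.051]
-0.2 677 [ 0.306 -0.2    0.041] [ 0.356 -0.15   0.051]
-0.15 682 [ 0.307 -0.15   0.042] [ 0.356 -0.1    0.051]
-0.1 683 [ 0.307 -0.1    0.04 ] [ 0.357 -0.05   0.051]
-0.05 687 [ 0.307 -0.05   0.04 ] [ 0.357 -0.     0.05 ]
0.0 674 [0.307 0.    0.033] [0.357 0.049 0.052]
0.05 696 [0.308 0.05  0.035] [0.357 0.1   0.051]
0.1 671 [0.308 0.1   0.032] [0.357 0.149 0.051]
0.15 685 [0.308 0.15  0.021] [0.4  0.2  0.05]
0.2 679 [0.308 0.2   0.026] [0.356 0.25  0.05 ]
0.25 677 [0.308 0.25  0.023] [0.356 0.3   0.051]
0.3 694 [0.305 0.3   0.02 ] [0.356 0.35  0.05 ]
0.35 670 [0.307 0.35  0.02 ] [0.4   0.4   0.051]
0.4 2453 [0.297 0.4   0.021] [0.356 0.45  0.329]
0.45 678 [0.324 0.45  0.04 ] [0.357 0.5   0.322]
0.5 42 [0.324 0.5   0.042] [0.357 0.505 0.049]
hig
[... 778 characters left out ...]
0.1   0.02 ] [0.4  0.15 0.05]
0.15 919 [0.305 0.15  0.02 ] [0.4  0.2  0.05]
0.2 995 [0.305 0.2   0.02 ] [0.355 0.25  0.049]
0.25 1088 [0.305 0.25  0.02 ] [0.355 0.3   0.05 ]
0.3 1248 [0.305 0.3   0.02 ] [0.356 0.35  0.05 ]
0.35 1181 [0.305 0.35  0.02 ] [0.355 0.4   0.049]
0.4 4347 [0.294 0.4   0.043] [0.355 0.45  0.598]
0.45 15308 [0.294 0.45  0.196] [0.3   0.475 0.587]
high 20338
-0.5 157 [ 0.32 -0.47  0.3 ] [ 0.33 -0.4   0.36]
-0.4 1103 [ 0.32 -0.4   0.3 ] [ 0.33 -0.3   0.46]
-0.3 158 [ 0.33 -0.3   0.42] [ 0.34 -0.29  0.47]
0.1 30 [1.48 0.1  0.3 ] [1.49 0.12 0.31]
0.2 486 [1.1  0.25 0.3 ] [1.19 0.3  0.41]
0.3 490 [1.09 0.3  0.31] [1.19 0.34 0.43]
0.4 17914 [0.29 0.44 0.3 ] [0.3  0.47 0.6 ]
```

```bash
python3 - <<'E'
from h import *
import pickle
for n in("top0","scene0"):
    c=pickle.load(open(n+".pkl","rb")); P=cloud(c)
    m=(c["depth"]>0)&(P[...,0]>.2)&(P[...,0]<.4)&(P[...,2]>.06)&(P[...,1]<-.2)&(P[...,1]>-1)
    print(n)
    p=P[m]; vu=np.argwhere(m)
    for z in np.arange(.06,.6,.04):
        k=(p[:,2]>=z)&(p[:,2]<z+.04); q=p[k]
        if len(q): print(round(z,2),len(q),q[:,:2].min(0).round(3),q[:,:2].max(0).round(3),"px",vu[k].min(0)[::-1],vu[k].max(0)[::-1])
c=pickle.load(open("scene0.pkl","rb"));cv2.imwrite("pics/crop1.png",cv2.resize(c["img"][0:240,400:560,::-1],None,fx=2.5,fy=2.5))
E
```

```text
top0
0.06 402 [ 0.304 -0.468] [ 0.338 -0.303] px [473 342] [559 362]
0.1 193 [ 0.304 -0.442] [ 0.336 -0.305] px [484 346] [559 363]
0.14 179 [ 0.324 -0.419] [ 0.336 -0.306] px [495 348] [559 356]
0.18 149 [ 0.324 -0.388] [ 0.335 -0.304] px [507 350] [559 359]
0.22 129 [ 0.324 -0.365] [ 0.335 -0.304] px [519 352] [559 362]
0.26 89 [ 0.324 -0.336] [ 0.335 -0.304] px [534 355] [559 364]
0.3 35 [ 0.325 -0.314] [ 0.336 -0.304] px [550 357] [559 366]
scene0
0.06 533 [ 0.302 -0.474] [ 0.328 -0.301] px [480 154] [522 198]
0.1 433 [ 0.302 -0.472] [ 0.327 -0.302] px [486 140] [528 182]
0.14 374 [ 0.322 -0.475] [ 0.327 -0.303] px [493 125] [536 167]
0.18 409 [ 0.322 -0.473] [ 0.327 -0.303] px [499 108] [543 151]
0.22 450 [ 0.322 -0.475] [ 0.327 -0.304] px [507  92] [551 135]
0.26 495 [ 0.323 -0.472] [ 0.326 -0.303] px [516  74] [559 116]
0.3 460 [ 0.322 -0.466] [ 0.326 -0.303] px [523  60] [559  97]
0.34 364 [ 0.322 -0.423] [ 0.326 -0.303] px [532  45] [559  76]
0.38 266 [ 0.322 -0.379] [ 0.334 -0.288] px [541  27] [559  54]
0.42 299 [ 0.322 -0.333] [ 0.335 -0.287] px [543   3] [559  31]
0.46 29 [ 0.327 -0.31 ] [ 0.335 -0.288] px [553   0] [559   5]
```

View pics/crop1.png

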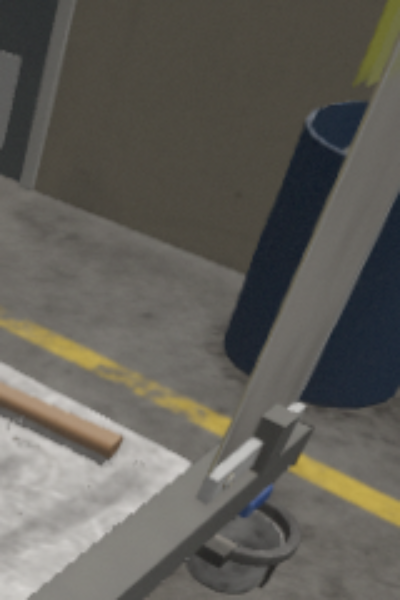

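The crop shows the guard's pane slid to the right: a solid panel at x≈0.325, y −0.475 to −0.303. The arm therefore has to retract before it swings through the opening.

Emit:
apply_moves --plan '[{"translation": [-0.007, 0.028, 0.025], "rot": [0, 0, 0], "gripper": 1}, {"translation": [-0.014, 0.058, 0.045], "rot": [0, 0, 0], "gripper": 0.5}, {"translation": [-0.022, 0.095, 0.06], "rot": [0, 0, 0], "gripper": 0.4}, {"translation": [-0.031, 0.133, 0.07], "rot": [0, 0, 0], "gripper": 0.4}, {"translation": [-0.04, 0.17, 0.08], "rot": [0, 0, 0], "gripper": 0.4}]'

```text
time: 0.52
position: [0.107, -0.4613, 0.2786]
ee_rot: [0.993, 0.114, -0.0, -0.0]
wrist_force: [0.1, -0.5, 0.7]
width: 0.0681
```

Emit:
apply_moves --plan '[{"translation": [-0.007, 0.03, 0.02], "rot": [0, 0, 0], "gripper": 0.4}, {"translation": [-0.014, 0.06, 0.04], "rot": [0, 0, 0], "gripper": 0.4}, {"translation": [-0.022, 0.095, 0.05], "rot": [0, 0, 0], "gripper": 0.4}, {"translation": [-0.03, 0.13, 0.06], "rot": [0, 0, 0], "gripper": 0.4}, {"translation": [-0.03, 0.13, 0.06], "rot": [0, 0, 0], "gripper": 0.4}]'

```text
time: 0.93
position: [0.0766, -0.3295, 0.3414]
ee_rot: [0.993, 0.114, 0.001, 0.002]
wrist_force: [0.6, -1.6, 1.5]
width: 0.0612
```

```bash
python3 - <<'E'
from h import *
s=robot.observe();print({k:np.round(s[k],3) for k in s})
c=cam("top");save(c,"t1.png")
E
```

```text
{'time': np.float64(0.933), 'joints': array([ 1.234, -0.355, -0.016,  1.86 , -0.006,  1.632, -0.123]), 'dq': array([-0.003,  0.099,  0.014, -0.023,  0.01 , -0.097,  0.01 ]), 'joint_torque': array([  0.054, -18.277,  -0.987, -39.341,  -0.176,   1.129,  -0.164]), 'position': array([ 0.077, -0.33 ,  0.341]), 'ee_rot': array([0.993, 0.114, 0.001, 0.002]), 'wrist_force': array([ 0.613, -1.602,  1.528]), 'ft_torque': array([-0.043, -0.031, -0.009]), 'width': np.float64(0.061)}
```

```bash
python3 - <<'E'
import numpy as np
p0=np.array([.0766,-.3295,.3414])
a0=-76.9
pts=[]
for k in range(1,4): 
    pts.append((a0+0*k,.338-.023*k/3,.3414-.0.__class__(0.17)*0-0.037*k))
for k in range(1,11): pts.append((a0+7*k,.315,.17 if k<1 else max(.17,.2304-.03*k)))
n=6
for k in range(1,7):
    pts.append((-6.9+6*k,.315+.216*k/6,.17))
prev=p0; base=p0; ba=a0
for i,(a,r,z) in enumerate(pts):
    P=np.array([r*np.cos(np.radians(a)),r*np.sin(np.radians(a)),z])
    if i%5==0: base=prev if i else p0; ba=pa if i else a0; print("--")
    print((P-base).round(3).tolist(),round(a-ba,1)); prev=P; pa=a
print(prev)
E
```

```text
--
[-0.002, 0.008, -0.037] 0.0
[-0.003, 0.015, -0.074] 0.0
[-0.005, 0.023, -0.111] 0.0
[0.032, 0.034, -0.141] 7.0
[0.067, 0.049, -0.171] 14.0
--
[0.033, 0.02, -0.0] 7.0
[0.064, 0.043, -0.0] 14.0
[0.091, 0.07, -0.0] 21.0
[0.115, 0.1, -0.0] 28.0
[0.135, 0.133, -0.0] 35.0
--
[0.016, 0.035, 0.0] 7.0
[0.027, 0.072, 0.0] 14.0
[0.034, 0.11, 0.0] 21.0
[0.073, 0.142, 0.0] 27.0
[0.107, 0.182, 0.0] 33.0
--
[0.03, 0.047, 0.0] 6.0
[0.053, 0.101, 0.0] 12.0
[0.07, 0.16, 0.0] 18.0
[0.079, 0.224, 0.0] 24.0
[0.46397305 0.25824409 0.17      ]
```

Emit:
apply_moves --plan '[{"translation": [-0.002, 0.008, -0.037], "rot": [0, 0, 0], "gripper": 0.4}, {"translation": [-0.003, 0.015, -0.074], "rot": [0, 0, 0], "gripper": 0.4}, {"translation": [-0.005, 0.023, -0.111], "rot": [0, 0, 0], "gripper": 0.4}, {"translation": [0.032, 0.034, -0.141], "rot": [0, 0, 7], "gripper": 0.4}, {"translation": [0.067, 0.049, -0.171], "rot": [0, 0, 14], "gripper": 0.4}]'

```text
time: 1.4
position: [0.133, -0.2882, 0.1739]
ee_rot: [0.972, 0.233, 0.0, -0.001]
wrist_force: [1.4, -0.4, 0.7]
width: 0.0611
```

Emit:
apply_moves --plan '[{"translation": [0.033, 0.02, 0], "rot": [0, 0, 7], "gripper": 0.4}, {"translation": [0.064, 0.043, 0], "rot": [0, 0, 14], "gripper": 0.4}, {"translation": [0.091, 0.07, 0], "rot": [0, 0, 21], "gripper": 0.4}, {"translation": [0.115, 0.1, 0], "rot": [0, 0, 28], "gripper": 0.4}, {"translation": [0.135, 0.133, 0], "rot": [0, 0, 35], "gripper": 0.4}]'

```text
time: 1.82
position: [0.2704, -0.154, 0.1757]
ee_rot: [0.855, 0.518, 0.0, -0.0]
wrist_force: [0.9, 0.1, -0.3]
width: 0.0607
```

Emit:
apply_moves --plan '[{"translation": [0.016, 0.035, 0], "rot": [0, 0, 7], "gripper": 0.4}, {"translation": [0.027, 0.072, 0], "rot": [0, 0, 14], "gripper": 0.4}, {"translation": [0.034, 0.11, 0], "rot": [0, 0, 21], "gripper": 0.4}, {"translation": [0.073, 0.135, 0], "rot": [0, 0, 27], "gripper": 0.4}, {"translation": [0.107, 0.16, 0], "rot": [0, 0, 33], "gripper": 0.4}]'

```text
time: 2.23
position: [0.3534, -0.0143, 0.1757]
ee_rot: [0.699, 0.715, 0.0, -0.0]
wrist_force: [1.5, -0.6, 0.9]
width: 0.0607
```

Emit:
apply_moves --plan '[{"translation": [0.02, 0.035, 0], "rot": [0, 0, 7], "gripper": 0.4}, {"translation": [0.038, 0.07, 0], "rot": [0, 0, 14], "gripper": 0.4}, {"translation": [0.05, 0.108, 0], "rot": [0, 0, 21], "gripper": 0.4}, {"translation": [0.05, 0.148, 0], "rot": [0, 0, 25], "gripper": 0.4}, {"translation": [0.05, 0.185, 0], "rot": [0, 0, 25], "gripper": 0.4}]'

```text
time: 2.65
position: [0.4033, 0.171, 0.1753]
ee_rot: [0.528, 0.849, 0.0, -0.001]
wrist_force: [1.3, 0.0, 0.5]
width: 0.0607
```

```bash
python3 - <<'E'
from h import *
s=robot.observe();q=R.from_quat(s["ee_rot"]).as_matrix()
print(s["time"],s["position"],np.degrees(np.arctan2(q[1,1],q[0,1])),s["joints"].round(3))
c=cam("wrist");save(c,"w1.png");P=cloud(c)
import pickle;pickle.dump(c,open("w1.pkl","wb"))
p=P.reshape(-1,3);p=p[c["depth"].ravel()>0]
for lo,hi in((.036,.044),(.06,.068)):
    k=p[(p[:,2]>lo)&(p[:,2]<hi)]; 
    if len(k): print(lo,len(k),k.min(0),k.max(0),cv2.minAreaRect((k[:,:2]*1000).astype(np.float32)))
print(P[400,280],P[200,280],P[20,280])
E
```

```text
2.65 [0.4033172  0.17096827 0.17527265] 26.200549778388105 [ 0.161 -0.065 -0.625  1.953 -0.042  1.242  0.008]
0.036 1365 [0.3132163  0.10117025 0.03600004] [0.66019627 0.40136539 0.04397753] ((500.644287109375, 262.7144470214844), (350.4093017578125, 259.9649353027344), 11.20252799987793)
0.06 479 [0.48296658 0.19968356 0.06001198] [0.60772586 0.39230341 0.06797904] ((565.591796875, 280.46044921875), (212.51031494140625, 84.75003814697266), 63.11991500854492)
[0.37338507 0.23086031 0.36228761] [0.40503123 0.15999416 0.02400289] [0.3237196  0.32678858 0.04840753]
```

View pics/w1.png

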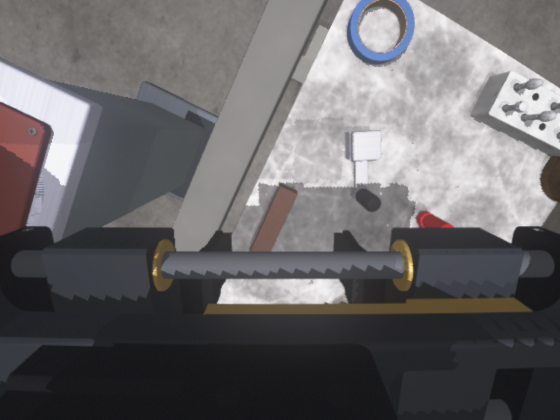

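The wrist view shows the grey hub top at about (366,145), the black handle at (368,200), and the stone at (273,220).

```bash
cat >> h.py <<'E'
def rect(p):
    r=cv2.minAreaRect((p[:,:2]*1000).astype(np.float32)); return np.round(np.array(r[0])/1000,4),np.round(r[1],1),round(r[2],1),len(p),np.median(p[:,2]).round(4)
def near(P,xy,rad,zl,zh):
    p=P.reshape(-1,3); return p[(np.hypot(p[:,0]-xy[0],p[:,1]-xy[1])<rad)&(p[:,2]>zl)&(p[:,2]<zh)]
E
python3 - <<'E'
from h import *
import pickle
c=pickle.load(open("w1.pkl","rb"));P=cloud(c)
print(rect(near(P,(.464,.259),.03,.034,.044)))
print(rect(near(P,(.493,.207),.015,.058,.068)))
E
```

```text
(array([0.4614, 0.2597]), array([31.2, 32.4]), 31.5, 854, np.float64(0.0406))
(array([0.4908, 0.2085]), array([16.3, 15.9]), 72.9, 211, np.float64(0.0643))
```

Emit:
apply_moves --plan '[{"translation": [0.02, 0.03, -0.02], "rot": [0, 0, 3.8], "gripper": 0.4}, {"translation": [0.04, 0.06, -0.04], "rot": [0, 0, 3.8], "gripper": 0.4}, {"translation": [0.059, 0.0886, -0.06], "rot": [0, 0, 3.8], "gripper": 0.4}, {"translation": [0.0593, 0.0886, -0.095], "rot": [0, 0, 3.8], "gripper": 0.4}, {"translation": [0.0593, 0.0886, -0.11], "rot": [0, 0, 3.8], "gripper": 0.4}]'

```text
time: 3.12
position: [0.4611, 0.2581, 0.0613]
ee_rot: [0.501, 0.865, -0.001, -0.003]
wrist_force: [-1.4, -0.8, -0.5]
width: 0.0606
```

```bash
python3 - <<'E'
from h import *
s=robot.observe();q=R.from_quat(s["ee_rot"]).as_matrix()
print(s["time"],s["position"],np.degrees(np.arctan2(q[1,1],q[0,1])),s["wrist_force"])
c=cam("wrist");P=cloud(c)
print(rect(near(P,(.463,.2597),.03,.034,.044)))
print(rect(near(P,(.492,.2085),.015,.058,.068)))
E
```

```text
3.1167 [0.46106255 0.25813619 0.06126688] 29.817427970013494 [-1.38666115 -0.78584557 -0.51136741]
(array([0.4618, 0.2609]), array([31.7, 31.1]), 29.0, 1685, np.float64(0.0404))
(array([0.4883, 0.2151]), array([16.2,  5.5]), 29.3, 131, np.float64(0.0612))
```

Emit:
apply_moves --plan '[{"translation": [0, 0.001, -0.025], "rot": [0, 0, 0], "gripper": 0.4}, {"translation": [0, 0.001, -0.045], "rot": [0, 0, 0], "gripper": 0.4}, {"translation": [0, 0.001, -0.051], "rot": [0, 0, 0], "gripper": 0.4}, {"translation": [0, 0.001, -0.051], "rot": [0, 0, 0], "gripper": 0.0}, {"translation": [0, 0.001, -0.051], "rot": [0, 0, 0], "gripper": -1}]'

```text
time: 3.58
position: [0.4629, 0.2581, 0.0158]
ee_rot: [0.502, 0.865, 0.0, -0.0]
wrist_force: [0.5, -0.8, 0.4]
width: 0.054
```

Emit:
apply_moves --plan '[{"translation": [0, 0, 0], "rot": [0, 0, 0], "gripper": -1}, {"translation": [0, 0, 0], "rot": [0, 0, 0], "gripper": -1}, {"translation": [0, 0, 0], "rot": [0, 0, 0], "gripper": -1}, {"translation": [0, 0, 0], "rot": [0, 0, 0], "gripper": -1}]'

```text
time: 3.92
position: [0.4638, 0.2585, 0.0163]
ee_rot: [0.502, 0.865, 0.001, 0.001]
wrist_force: [4.8, 1.6, 9.6]
width: 0.0286
```

Emit:
apply_moves --plan '[{"translation": [0, 0, 0], "rot": [0, 0, 0], "gripper": -1}, {"translation": [0, 0, 0], "rot": [0, 0, 0], "gripper": -1}]'

```text
time: 4.08
position: [0.4662, 0.2601, 0.0176]
ee_rot: [0.502, 0.865, 0.003, 0.002]
wrist_force: [7.9, 4.0, 13.0]
width: 0.0159
```

```bash
python3 - <<'E'
from h import *
s=robot.observe();q=R.from_quat(s["ee_rot"]).as_matrix()
print(s["time"],s["position"],s["width"],np.degrees(np.arctan2(q[1,1],q[0,1])),s["wrist_force"],s["ft_torque"])
c=cam("scene");P=cloud(c);save(c,"s2.png")
a=c["img"][240:340,190:320,::-1]
d=cam("wrist")
cv2.imwrite("pics/c2.png",np.hstack([cv2.resize(a,None,fx=3,fy=3)[:300],cv2.resize(d["img"][:,:,::-1],(400,300))]))
E
```

```text
4.0833 [0.46616139 0.26012035 0.01762988] 0.015887196343852706 29.696747436479633 [ 7.87988056  4.04621924 12.95409974] [ 0.9028695  -1.9484001  -0.01217828]
```

View pics/c2.png

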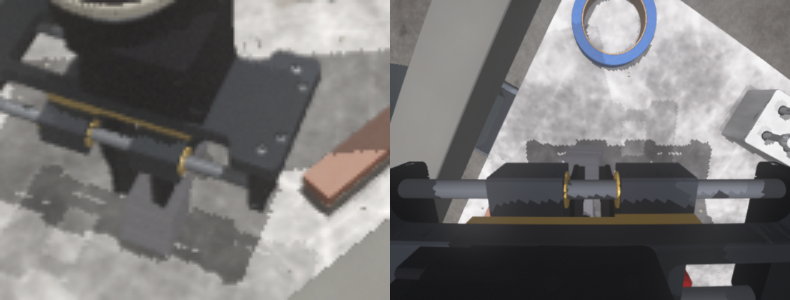

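The reading of 15.9 mm means the pads closed on the 15 mm arm, not on the 32 mm hub. I'll open, rise and measure again.

Emit:
apply_moves --plan '[{"translation": [0, 0, 0], "rot": [0, 0, 0], "gripper": 0.4}, {"translation": [0, 0, 0], "rot": [0, 0, 0], "gripper": 0.4}, {"translation": [0, 0, 0], "rot": [0, 0, 0], "gripper": 0.4}, {"translation": [0, 0, 0], "rot": [0, 0, 0], "gripper": 0.4}, {"translation": [0, 0, 0], "rot": [0, 0, 0], "gripper": 0.4}]'

```text
time: 4.6
position: [0.4688, 0.2616, 0.0207]
ee_rot: [0.502, 0.865, 0.006, 0.004]
wrist_force: [3.0, 0.9, 35.6]
width: 0.0332
```

Emit:
apply_moves --plan '[{"translation": [0, 0, 0.03], "rot": [0, 0, 0], "gripper": 0.4}, {"translation": [0, 0, 0.06], "rot": [0, 0, 0], "gripper": 0.4}, {"translation": [-0.015, -0.02, 0.08], "rot": [0, 0, 0], "gripper": 0.4}, {"translation": [-0.03, -0.05, 0.1], "rot": [0, 0, 0], "gripper": 0.4}, {"translation": [-0.03, -0.05, 0.1], "rot": [0, 0, 0], "gripper": 0.4}]'

```text
time: 5.02
position: [0.4327, 0.2045, 0.1187]
ee_rot: [0.503, 0.864, 0.0, 0.002]
wrist_force: [1.7, -0.6, 0.1]
width: 0.0595
```

```bash
python3 - <<'E'
from h import *
s=robot.observe();q=R.from_quat(s["ee_rot"]).as_matrix()
print(s["time"],s["position"],s["width"],np.degrees(np.arctan2(q[1,1],q[0,1])),s["wrist_force"],s["joints"])
for n in("wrist","scene","top"):
    c=cam(n);P=cloud(c);save(c,n+"3.png")
    p=near(P,(.463,.2597),.05,.034,.046);print(n,rect(p) if len(p) else 0)
    p=near(P,(.492,.2085),.04,.056,.07); print(rect(p) if len(p)else 0)
    if n=="wrist": m=c["mount"];print(m)
E
```

```text
5.0167 [0.43271785 0.20454226 0.11871401] 0.05945978560330412 29.568769782779942 [ 1.71988197 -0.5511219   0.14025455] [ 0.13635971  0.09255962 -0.69875579  1.94473242  0.07054983  1.12424611
 -0.07456393]
wrist (array([0.471, 0.245]), array([32.3, 66.3]), 29.2, 1244, np.float64(0.0406))
(array([0.4876, 0.2112]), array([18.4,  8.9]), 58.0, 46, np.float64(0.0591))
[[-9.17489516e-04 -9.69357215e-01 -2.45653717e-01  6.73659893e-02]
 [ 9.99999413e-01 -1.03102616e-03  3.33573886e-04 -5.54896558e-04]
 [-5.76627661e-04 -2.45653266e-01  9.69357591e-01 -1.86882610e-01]
 [ 0.00000000e+00  0.00000000e+00  0.00000000e+00  1.00000000e+00]]
scene (array([0.4633, 0.26  ]), array([31.9, 33.3]), 30.2, 295, np.float64(0.0393))
(array([0.4912, 0.2084]), array([16.9, 16.7]), 80.7, 76, np.float64(0.0631))
top 0
(array([0.494 , 0.2061]), array([18.1, 16.5]), 87.5, 68, np.float64(0.063))
```

View pics/wrist3.png

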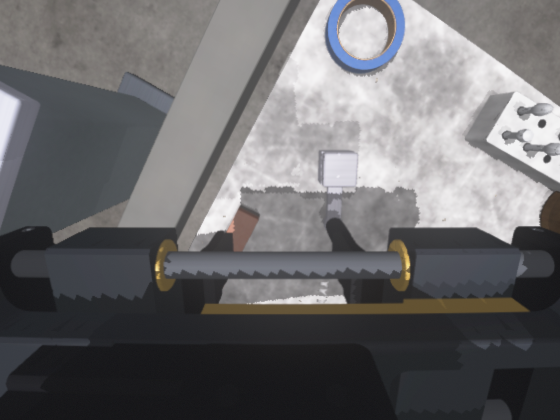

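```bash
python3 - <<'E'
from h import *
s=robot.observe();q=R.from_quat(s["ee_rot"]).as_matrix()
print(s["position"],s["width"],q.round(3))
for n in("scene","top"):
    c=cam(n);P=cloud(c)
    p=near(P,(.4327,.2045),.09,.07,.24)
    t=(p-s["position"])@q
    for lo in np.arange(-.12,.05,.01):
        k=t[(t[:,2]>=lo)&(t[:,2]<lo+.01)]
        if len(k): print(n,lo.round(2),len(k),(k.min(0)*1000).round(0),(k.max(0)*1000).round(0))
a=cv2.imread("pics/s2.png")[250:340,190:320]
cv2.imwrite("pics/s2c.png",cv2.resize(a,None,fx=6,fy=6,interpolation=cv2.INTER_CUBIC))
E
```

```text
[0.43293471 0.20781283 0.11546459] 0.06038359884372239 [[-0.495  0.869  0.001]
 [ 0.869  0.495 -0.   ]
 [-0.001  0.001 -1.   ]]
scene -0.12 1032 [ -33.  -83. -120.] [  39.   80. -110.]
scene -0.11 404 [ -29.  -86. -110.] [  39.   81. -100.]
scene -0.1 80 [ -35.  -86. -100.] [ 37.  81. -91.]
scene -0.09 15 [-10.  35. -90.] [  5.  36. -80.]
scene -0.08 50 [-11.  31. -80.] [ 11.  45. -70.]
scene -0.07 62 [-11. -42. -70.] [ 12.  44. -60.]
scene -0.06 73 [-11. -41. -60.] [ 11.  42. -50.]
scene -0.05 76 [-11. -39. -50.] [ 11.  40. -40.]
scene -0.04 73 [ -9. -39. -40.] [ 11.  39. -30.]
scene -0.03 44 [-10. -39. -30.] [ 11.  39. -23.]
top -0.12 354 [ -39.  -81. -120.] [ -26.   81. -110.]
top -0.11 82 [ -39.  -83. -110.] [ -27.   81. -101.]
top -0.1 8 [ -39.  -81. -100.] [-36.  80. -96.]
```

View pics/s2c.png

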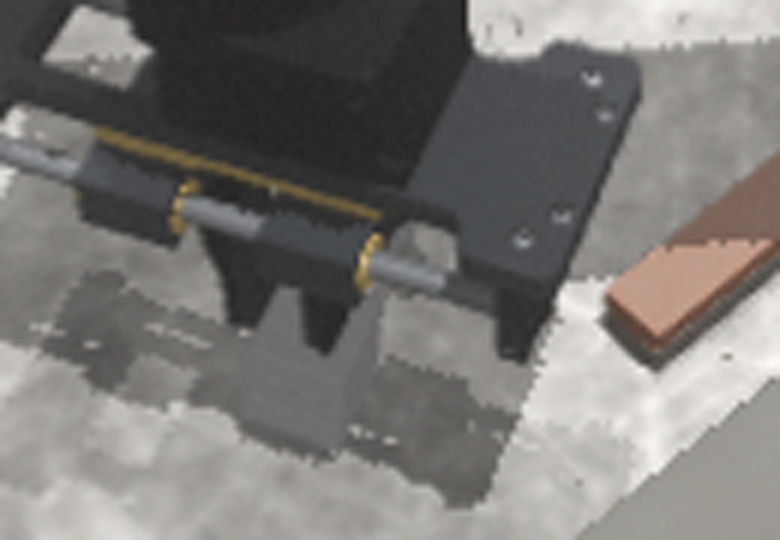

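The scene depth and picture agree. The finger ends sit about 23 mm short of the reported TCP, so the fingers closed on the hub's top and the crank didn't move. From here I take the finger end as TCP z + 0.023.

Emit:
apply_moves --plan '[{"translation": [0.015, 0.026, -0.02], "rot": [0, 0, 0.3], "gripper": 0.4}, {"translation": [0.03, 0.052, -0.04], "rot": [0, 0, 0.3], "gripper": 0.4}, {"translation": [0.03, 0.052, -0.065], "rot": [0, 0, 0.3], "gripper": 0.4}, {"translation": [0.03, 0.052, -0.09], "rot": [0, 0, 0.3], "gripper": 0.4}, {"translation": [0.03, 0.052, -0.11], "rot": [0, 0, 0.3], "gripper": 0.4}]'

```text
time: 5.68
position: [0.4611, 0.2613, 0.0019]
ee_rot: [0.499, 0.867, -0.001, -0.002]
wrist_force: [0.3, -1.3, -0.2]
width: 0.0609
```

Emit:
apply_moves --plan '[{"translation": [0, 0, -0.01], "rot": [0, 0, 0], "gripper": 0.4}, {"translation": [0, 0, -0.0175], "rot": [0, 0, 0], "gripper": 0.4}, {"translation": [0, 0, -0.0175], "rot": [0, 0, 0], "gripper": 0.2}, {"translation": [0, 0, -0.0175], "rot": [0, 0, 0], "gripper": 0}, {"translation": [0, 0, -0.0175], "rot": [0, 0, 0], "gripper": -0.3}]'

```text
time: 6.1
position: [0.4633, 0.2606, -0.0113]
ee_rot: [0.5, 0.866, 0.001, 0.0]
wrist_force: [0.2, 0.2, 0.2]
width: 0.0482
```

Emit:
apply_moves --plan '[{"translation": [0, 0, 0], "rot": [0, 0, 0], "gripper": -1}, {"translation": [0, 0, 0], "rot": [0, 0, 0], "gripper": -1}, {"translation": [0, 0, 0], "rot": [0, 0, 0], "gripper": -1}, {"translation": [0, 0, 0], "rot": [0, 0, 0], "gripper": -1}]'

```text
time: 6.43
position: [0.4631, 0.2601, -0.0116]
ee_rot: [0.5, 0.866, 0.0, 0.0]
wrist_force: [-1.1, -0.7, 6.6]
width: 0.0315
```

Emit:
apply_moves --plan '[{"translation": [0, 0, 0.03], "rot": [0, 0, 0], "gripper": -1}, {"translation": [0, 0, 0.065], "rot": [0, 0, 0], "gripper": -1}, {"translation": [0, 0, 0.1], "rot": [0, 0, 0], "gripper": -1}, {"translation": [0.012, -0.03, 0.12], "rot": [0, 0, -6], "gripper": -1}, {"translation": [0.024, -0.065, 0.125], "rot": [0, 0, -12], "gripper": -1}]'

```text
time: 6.85
position: [0.4877, 0.1982, 0.1168]
ee_rot: [0.587, 0.809, 0.003, 0.001]
wrist_force: [2.0, -0.5, -4.2]
width: 0.0318
```

Emit:
apply_moves --plan '[{"translation": [0.013, -0.037, 0], "rot": [0, 0, -5], "gripper": -1}, {"translation": [0.026, -0.074, 0], "rot": [0, 0, -10], "gripper": -1}, {"translation": [0.039, -0.111, 0], "rot": [0, 0, -15], "gripper": -1}, {"translation": [0.052, -0.148, 0], "rot": [0, 0, -20], "gripper": -1}, {"translation": [0.065, -0.185, 0], "rot": [0, 0, -20], "gripper": -1}]'

```text
time: 7.27
position: [0.5513, 0.008, 0.1123]
ee_rot: [0.721, 0.693, -0.0, -0.0]
wrist_force: [1.5, 0.5, -4.4]
width: 0.0315
```

Emit:
apply_moves --plan '[{"translation": [0.013, -0.037, 0], "rot": [0, 0, 0], "gripper": -1}, {"translation": [0.027, -0.074, 0], "rot": [0, 0, 0], "gripper": -1}, {"translation": [0.027, -0.08, 0], "rot": [0, 0, 0], "gripper": -1}, {"translation": [0.027, -0.08, 0], "rot": [0, 0, 0], "gripper": -1}]'

```text
time: 7.6
position: [0.5781, -0.0746, 0.1115]
ee_rot: [0.721, 0.692, -0.001, -0.0]
wrist_force: [-0.3, 0.8, -4.7]
width: 0.0316
```

```bash
python3 - <<'E'
from h import *
s=robot.observe();q=R.from_quat(s["ee_rot"]).as_matrix()
print(s["time"],s["position"],s["width"],np.degrees(np.arctan2(q[1,1],q[0,1])),s["wrist_force"],q[:,2])
c=cam("wrist");P=cloud(c);save(c,"w4.png")
sh=near(P,(.58,.03),.03,.079,.09);print("shaft",rect(sh))
print("collar",rect(near(P,(.58,.03),.03,.056,.064)))
print("housing",rect(near(P,(.58,.03),.055,.046,.053)))
h=P[(c["depth"]>0)]; 
for n in("scene","top"):
    d=cam(n);Q=cloud(d);print(n,rect(near(Q,(.58,.03),.03,.079,.09)))
    h=near(Q,s["position"][:2],.03,.14,.18); print(len(h), rect(h) if len(h)else 0)
cv2.imwrite("pics/w4c.png",cv2.resize(c["img"][60:270,140:420,::-1],None,fx=2.5,fy=2.5,interpolation=cv2.INTER_CUBIC))
E
```

```text
7.6 [ 0.57806559 -0.07458916  0.11150321] 0.03156572302217615 -2.3545797896123135 [-0.28388961  0.7625254  -4.70803741] [-1.92672417e-03 -9.55097545e-04 -9.99997688e-01]
shaft (array([0.579 , 0.0294]), array([13.1, 13.5]), 87.7, 394, np.float64(0.0841))
collar (array([0.5784, 0.0303]), array([32.2, 30.5]), 61.2, 670, np.float64(0.0604))
housing (array([0.5789, 0.03  ]), array([64.1, 70.4]), 87.7, 5071, np.float64(0.0505))
scene (array([0.5799, 0.03  ]), array([14.9, 11.9]), 76.5, 38, np.float64(0.0826))
419 (array([ 0.5767, -0.0693]), array([32.5, 54.6]), 83.4, 419, np.float64(0.1625))
top (array([0.58  , 0.0291]), array([12.3, 12. ]), 0.5, 40, np.float64(0.083))
0 0
```

View pics/w4c.png

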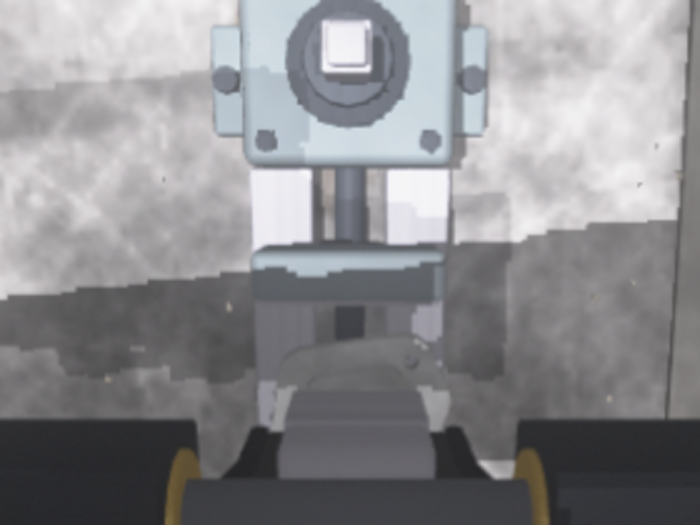

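The wrist crop shows the shaft's square at crop (347,47), parallel to the picture edges, so it matches the tool's yaw of −2.35°. The hub sits between the pads at (355,430).

```bash
python3 - <<'E'
from h import *
s=robot.observe();q=R.from_quat(s["ee_rot"]).as_matrix()
c=cam("wrist");P=cloud(c);ok=c["depth"]>0
t=(P-s["position"])@q
for lo in np.arange(-.06,.0,.004):
    k=t[ok&(abs(t[...,1])<.013)&(t[...,2]>=lo)&(t[...,2]<lo+.004)&(abs(t[...,0])<.04)]
    if len(k): print(lo.round(3),len(k),np.percentile(k,[2,50,98],axis=0).round(4).tolist())
E
```

```text
-0.056 643 [[-0.0133, -0.0128, -0.0535], [-0.006, -0.0004, -0.0524], [0.0157, 0.0125, -0.052]]
-0.052 906 [[-0.0143, -0.0124, -0.052], [0.011, 0.0001, -0.0515], [0.0168, 0.0122, -0.0485]]
-0.048 133 [[0.0161, -0.0124, -0.0479], [0.0166, -0.0004, -0.046], [0.0171, 0.0122, -0.0442]]
-0.044 125 [[0.0162, -0.0123, -0.0439], [0.0166, 0.0007, -0.042], [0.0171, 0.0126, -0.0401]]
-0.04 81 [[0.0158, -0.0124, -0.0399], [0.0164, -0.0003, -0.0369], [0.017, 0.0126, -0.036]]
-0.036 137 [[0.0155, -0.0124, -0.0359], [0.0166, 0.0002, -0.0347], [0.017, 0.0124, -0.0323]]
-0.032 326 [[-0.0351, -0.0112, -0.0316], [-0.0301, -0.0003, -0.0292], [0.017, 0.0111, -0.0281]]
-0.028 113 [[-0.0341, -0.012, -0.028], [0.0166, -0.0009, -0.0265], [0.017, 0.0117, -0.0241]]
-0.024 84 [[0.0162, -0.0127, -0.0239], [0.0167, -0.0003, -0.0219], [0.0171, 0.0124, -0.02]]
-0.02 77 [[0.0164, -0.0119, -0.02], [0.0167, -0.0003, -0.018], [0.0171, 0.0124, -0.0161]]
-0.016 69 [[0.0164, -0.0124, -0.016], [0.0167, 0.001, -0.0143], [0.0171, 0.0125, -0.0129]]
```

Emit:
apply_moves --plan '[{"translation": [0.001, 0.03, 0], "rot": [0, 0, 0], "gripper": -1}, {"translation": [0.001, 0.065, 0], "rot": [0, 0, 0], "gripper": -1}, {"translation": [0.001, 0.095, 0], "rot": [0, 0, 0], "gripper": -1}, {"translation": [0.001, 0.104, 0], "rot": [0, 0, 0], "gripper": -1}, {"translation": [0.001, 0.104, 0], "rot": [0, 0, 0], "gripper": -1}]'

```text
time: 8.22
position: [0.5789, 0.0399, 0.1129]
ee_rot: [0.717, 0.697, 0.001, -0.001]
wrist_force: [-0.8, -0.2, -3.7]
width: 0.0316
```

Emit:
apply_moves --plan '[{"translation": [0, 0, -0.01], "rot": [0, 0, 0], "gripper": -1}, {"translation": [0, 0, -0.02], "rot": [0, 0, 0], "gripper": -1}, {"translation": [0, 0, -0.03], "rot": [0, 0, 0], "gripper": -1}, {"translation": [0, 0, -0.03], "rot": [0, 0, 0], "gripper": -1}]'

```text
time: 8.55
position: [0.5777, 0.0324, 0.0793]
ee_rot: [0.72, 0.694, -0.002, -0.001]
wrist_force: [0.0, -0.4, -5.2]
width: 0.0316
```

Emit:
apply_moves --plan '[{"translation": [0, 0, 0], "rot": [0, 0, 0], "gripper": -1}, {"translation": [0, 0, 0], "rot": [0, 0, 0], "gripper": -1}, {"translation": [0, 0, 0], "rot": [0, 0, 0], "gripper": -1}]'

```text
time: 8.8
position: [0.5799, 0.0337, 0.083]
ee_rot: [0.72, 0.694, 0.0, 0.0]
wrist_force: [-0.6, 0.4, -4.3]
width: 0.0318
```

Emit:
apply_moves --plan '[{"translation": [-0.001, -0.0045, 0], "rot": [0, 0, 0], "gripper": -1}, {"translation": [-0.001, -0.0045, 0], "rot": [0, 0, 0], "gripper": -1}, {"translation": [-0.001, -0.0045, 0], "rot": [0, 0, 0], "gripper": -1}, {"translation": [-0.001, -0.0045, 0], "rot": [0, 0, 0], "gripper": -1}]'

```text
time: 9.13
position: [0.5787, 0.0294, 0.0828]
ee_rot: [0.719, 0.695, 0.0, 0.0]
wrist_force: [0.4, 0.1, -5.2]
width: 0.0316
```

Emit:
apply_moves --plan '[{"translation": [0, 0, -0.005], "rot": [0, 0, 0], "gripper": -1}, {"translation": [0, 0, -0.01], "rot": [0, 0, 0], "gripper": -1}, {"translation": [0, 0, -0.014], "rot": [0, 0, 0], "gripper": -1}, {"translation": [0, 0, -0.018], "rot": [0, 0, 0], "gripper": -1}, {"translation": [0, 0, -0.018], "rot": [0, 0, 0], "gripper": -1}]'

```text
time: 9.55
position: [0.5785, 0.0295, 0.0636]
ee_rot: [0.719, 0.695, -0.0, -0.0]
wrist_force: [1.2, 1.1, -4.4]
width: 0.0319
```

Emit:
apply_moves --plan '[{"translation": [0, 0, -0.004], "rot": [0, 0, 0], "gripper": -1}, {"translation": [0, 0, -0.008], "rot": [0, 0, 0], "gripper": -1}, {"translation": [0, 0, -0.01], "rot": [0, 0, 0], "gripper": -1}, {"translation": [0, 0, -0.01], "rot": [0, 0, 0], "gripper": -1}]'

```text
time: 9.88
position: [0.5785, 0.0295, 0.0541]
ee_rot: [0.719, 0.695, -0.0, -0.0]
wrist_force: [1.7, -0.4, -5.1]
width: 0.0317
```

Emit:
apply_moves --plan '[{"translation": [0, 0, -0.003], "rot": [0, 0, 0], "gripper": -1}, {"translation": [0, 0, -0.005], "rot": [0, 0, 0], "gripper": -1}, {"translation": [0, 0, -0.007], "rot": [0, 0, 0], "gripper": -1}, {"translation": [0, 0, -0.007], "rot": [0, 0, 0], "gripper": -1}]'

```text
time: 10.22
position: [0.5786, 0.0295, 0.0484]
ee_rot: [0.719, 0.695, -0.0, 0.0]
wrist_force: [-3.4, -0.7, 4.7]
width: 0.032
```

Emit:
apply_moves --plan '[{"translation": [0, 0, 0.0005], "rot": [0, 0, 0], "gripper": 0.2}, {"translation": [0, 0, 0.0005], "rot": [0, 0, 0], "gripper": 0.2}, {"translation": [0, 0, 0.0005], "rot": [0, 0, 0], "gripper": 0.2}, {"translation": [0, 0, 0.0005], "rot": [0, 0, 0], "gripper": 0.2}, {"translation": [0, 0, 0.0005], "rot": [0, 0, 0], "gripper": 0.2}]'

```text
time: 10.63
position: [0.5787, 0.0295, 0.0481]
ee_rot: [0.719, 0.695, 0.0, 0.0]
wrist_force: [0.9, 0.5, -0.1]
width: 0.0506
```

Emit:
apply_moves --plan '[{"translation": [0, 0, 0.02], "rot": [0, 0, 0], "gripper": 0.2}, {"translation": [0, 0, 0.05], "rot": [0, 0, 0], "gripper": 0.2}, {"translation": [0, -0.02, 0.08], "rot": [0, 0, 0], "gripper": 0.2}, {"translation": [-0.002, -0.06, 0.09], "rot": [0, 0, 0], "gripper": 0.2}, {"translation": [-0.002, -0.09, 0.09], "rot": [0, 0, 0], "gripper": 0.2}]'

```text
time: 11.05
position: [0.5784, -0.0621, 0.1419]
ee_rot: [0.719, 0.695, 0.002, 0.002]
wrist_force: [1.5, -1.8, -1.3]
width: 0.0521
```

```bash
python3 - <<'E'
from h import *
s=robot.observe()
print(s["time"],s["position"],s["width"],s["wrist_force"])
c=cam("wrist");P=cloud(c);save(c,"w5.png")
def t(n,p): print(n,rect(p) if len(p)>3 else len(p))
t("w hub",near(P,(.579,.03),.03,.092,.106)); t("w handle",near(P,(.5766,-.03),.02,.118,.128))
for n in("scene","top"):
    c=cam(n);P=cloud(c); t(n+" hub",near(P,(.579,.03),.03,.092,.106)); t("handle",near(P,(.5766,-.03),.02,.118,.128))
E
```

```text
11.05 [ 0.57844391 -0.06210792  0.14186538] 0.05210228613453657 [ 1.49283308 -1.78719788 -1.30003486]
w hub (array([0.5779, 0.0296]), array([31.7, 32.1]), 88.1, 1909, np.float64(0.1005))
w handle (array([ 0.5755, -0.0305]), array([17.8, 18.2]), 86.0, 512, np.float64(0.1243))
scene hub (array([0.5785, 0.0305]), array([31., 33.]), 88.6, 196, np.float64(0.0998))
handle (array([ 0.5765, -0.0291]), array([15.5, 16.9]), 89.9, 49, np.float64(0.1232))
top hub (array([0.5797, 0.0281]), array([31.8, 30.9]), 89.0, 259, np.float64(0.0996))
handle (array([ 0.578 , -0.0316]), array([17.6, 16.7]), 38.4, 73, np.float64(0.1234))
```

Emit:
apply_moves --plan '[{"translation": [-0.002, 0.02, 0], "rot": [0, 0, 0], "gripper": 0.2}, {"translation": [-0.002, 0.032, -0.01], "rot": [0, 0, 0], "gripper": 0.2}, {"translation": [-0.002, 0.032, -0.015], "rot": [0, 0, 0], "gripper": 0.2}, {"translation": [-0.002, 0.032, -0.015], "rot": [0, 0, 0], "gripper": 0.2}, {"translation": [-0.002, 0.032, -0.015], "rot": [0, 0, 0], "gripper": 0.2}]'

```text
time: 11.62
position: [0.5742, -0.0285, 0.1226]
ee_rot: [0.719, 0.695, -0.0, -0.0]
wrist_force: [0.2, 0.3, 0.5]
width: 0.0519
```

Emit:
apply_moves --plan '[{"translation": [0.002, -0.0015, -0.02], "rot": [0, 0, 0], "gripper": 0.2}, {"translation": [0.002, -0.0015, -0.04], "rot": [0, 0, 0], "gripper": 0.2}, {"translation": [0.002, -0.0015, -0.058], "rot": [0, 0, 0], "gripper": 0.2}, {"translation": [0.002, -0.0015, -0.0605], "rot": [0, 0, 0], "gripper": 0.2}, {"translation": [0.002, -0.0015, -0.0605], "rot": [0, 0, 0], "gripper": 0.2}]'

```text
time: 12.03
position: [0.5759, -0.0306, 0.0619]
ee_rot: [0.72, 0.694, -0.001, -0.001]
wrist_force: [-0.3, -0.7, 0.4]
width: 0.0524
```

Emit:
apply_moves --plan '[{"translation": [0, 0, 0], "rot": [0, 0, 0], "gripper": -1}, {"translation": [0, 0, 0], "rot": [0, 0, 0], "gripper": -1}, {"translation": [0, 0, 0], "rot": [0, 0, 0], "gripper": -1}, {"translation": [0, 0, 0], "rot": [0, 0, 0], "gripper": -1}, {"translation": [0, 0, 0], "rot": [0, 0, 0], "gripper": -1}]'

```text
time: 12.45
position: [0.577, -0.0301, 0.0632]
ee_rot: [0.719, 0.695, 0.0, 0.0]
wrist_force: [0.2, -0.3, -0.2]
width: 0.0266
```

Emit:
apply_moves --plan '[{"translation": [0, 0, 0], "rot": [0, 0, 0], "gripper": -1}, {"translation": [0, 0, 0], "rot": [0, 0, 0], "gripper": -1}]'

```text
time: 12.62
position: [0.5766, -0.0301, 0.0628]
ee_rot: [0.719, 0.695, -0.0, 0.0]
wrist_force: [-0.2, -0.7, 0.8]
width: 0.018
```

```bash
cat > circ.py <<'E'
import numpy as np,sys
C=np.array([.5787,.0297])
def P(a): return C+.06*np.array([np.cos(np.radians(a)),np.sin(np.radians(a))])
a=float(sys.argv[1]);st=float(sys.argv[2]);n=int(sys.argv[3])
for k in range(n):
    print(a,[ (P(a-st*i)-P(a)).round(4).tolist() for i in range(1,6)]); a-=5*st
E
python3 circ.py -92 15 8
```

```text
-92.0 [[-0.0154, 0.0026], [-0.0297, 0.0091], [-0.0418, 0.019], [-0.0509, 0.0318], [-0.0564, 0.0465]]
-167.0 [[-0.0015, 0.0156], [0.0011, 0.031], [0.0076, 0.0453], [0.0175, 0.0574], [0.0303, 0.0665]]
-242.0 [[0.0147, 0.0055], [0.0303, 0.007], [0.0457, 0.0044], [0.06, -0.0021], [0.072, -0.0121]]
-317.0 [[0.0091, -0.0128], [0.0146, -0.0274], [0.0161, -0.043], [0.0135, -0.0585], [0.007, -0.0727]]
-392.0 [[-0.01, -0.0121], [-0.0227, -0.0212], [-0.0374, -0.0267], [-0.053, -0.0282], [-0.0684, -0.0256]]
-467.0 [[-0.0143, 0.0065], [-0.0263, 0.0165], [-0.0354, 0.0292], [-0.0409, 0.0439], [-0.0424, 0.0595]]
-542.0 [[0.0026, 0.0154], [0.0091, 0.0297], [0.019, 0.0418], [0.0318, 0.0509], [0.0465, 0.0564]]
-617.0 [[0.0156, 0.0015], [0.031, -0.0011], [0.0453, -0.0076], [0.0574, -0.0175], [0.0665, -0.0303]]
```

Emit:
apply_moves --plan '[{"translation": [-0.0154, 0.0026, 0], "rot": [0, 0, 0], "gripper": -1}, {"translation": [-0.0297, 0.0091, 0], "rot": [0, 0, 0], "gripper": -1}, {"translation": [-0.0418, 0.019, 0], "rot": [0, 0, 0], "gripper": -1}, {"translation": [-0.0509, 0.0318, 0], "rot": [0, 0, 0], "gripper": -1}, {"translation": [-0.0564, 0.0465, 0], "rot": [0, 0, 0], "gripper": -1}]'

```text
time: 13.03
position: [0.5211, 0.0159, 0.0632]
ee_rot: [0.72, 0.694, 0.001, 0.002]
wrist_force: [11.4, -1.9, -4.4]
width: 0.018
```

Emit:
apply_moves --plan '[{"translation": [-0.0015, 0.0156, 0], "rot": [0, 0, 0], "gripper": -1}, {"translation": [0.0011, 0.031, 0], "rot": [0, 0, 0], "gripper": -1}, {"translation": [0.0076, 0.0453, 0], "rot": [0, 0, 0], "gripper": -1}, {"translation": [0.0175, 0.0574, 0], "rot": [0, 0, 0], "gripper": -1}, {"translation": [0.0303, 0.0665, 0], "rot": [0, 0, 0], "gripper": -1}]'

```text
time: 13.45
position: [0.5498, 0.0829, 0.0628]
ee_rot: [0.719, 0.695, -0.001, 0.0]
wrist_force: [-2.7, -5.5, 2.5]
width: 0.0181
```

Emit:
apply_moves --plan '[{"translation": [0.0147, 0.0055, 0], "rot": [0, 0, 0], "gripper": -1}, {"translation": [0.0303, 0.007, 0], "rot": [0, 0, 0], "gripper": -1}, {"translation": [0.0457, 0.0044, 0], "rot": [0, 0, 0], "gripper": -1}, {"translation": [0.06, -0.0021, 0], "rot": [0, 0, 0], "gripper": -1}, {"translation": [0.072, -0.0121, 0], "rot": [0, 0, 0], "gripper": -1}]'

```text
time: 13.87
position: [0.6223, 0.073, 0.0628]
ee_rot: [0.718, 0.696, -0.0, -0.001]
wrist_force: [-5.2, 2.1, 4.6]
width: 0.0182
```

Emit:
apply_moves --plan '[{"translation": [0.0091, -0.0128, 0], "rot": [0, 0, 0], "gripper": -1}, {"translation": [0.0146, -0.0274, 0], "rot": [0, 0, 0], "gripper": -1}, {"translation": [0.0161, -0.043, 0], "rot": [0, 0, 0], "gripper": -1}, {"translation": [0.0135, -0.0585, 0], "rot": [0, 0, 0], "gripper": -1}, {"translation": [0.007, -0.0727, 0], "rot": [0, 0, 0], "gripper": -1}]'

```text
time: 14.28
position: [0.6312, -0.0007, 0.0632]
ee_rot: [0.719, 0.695, 0.002, 0.0]
wrist_force: [1.8, 5.2, -0.0]
width: 0.018
```

Emit:
apply_moves --plan '[{"translation": [-0.01, -0.0121, 0], "rot": [0, 0, 0], "gripper": -1}, {"translation": [-0.0227, -0.0212, 0], "rot": [0, 0, 0], "gripper": -1}, {"translation": [-0.0374, -0.0267, 0], "rot": [0, 0, 0], "gripper": -1}, {"translation": [-0.053, -0.0282, 0], "rot": [0, 0, 0], "gripper": -1}, {"translation": [-0.0684, -0.0256, 0], "rot": [0, 0, 0], "gripper": -1}]'

```text
time: 14.7
position: [0.562, -0.0274, 0.0631]
ee_rot: [0.72, 0.694, 0.001, 0.001]
wrist_force: [6.5, 6.2, -2.7]
width: 0.0177
```

Emit:
apply_moves --plan '[{"translation": [-0.0143, 0.0065, 0], "rot": [0, 0, 0], "gripper": -1}, {"translation": [-0.0263, 0.0165, 0], "rot": [0, 0, 0], "gripper": -1}, {"translation": [-0.0354, 0.0292, 0], "rot": [0, 0, 0], "gripper": -1}, {"translation": [-0.0409, 0.0439, 0], "rot": [0, 0, 0], "gripper": -1}, {"translation": [-0.0424, 0.0595, 0], "rot": [0, 0, 0], "gripper": -1}]'

```text
time: 15.12
position: [0.5194, 0.0312, 0.0632]
ee_rot: [0.72, 0.694, 0.0, 0.002]
wrist_force: [7.9, -5.2, -3.1]
width: 0.0182
```

Emit:
apply_moves --plan '[{"translation": [0.0026, 0.0154, 0], "rot": [0, 0, 0], "gripper": -1}, {"translation": [0.0091, 0.0297, 0], "rot": [0, 0, 0], "gripper": -1}, {"translation": [0.019, 0.0418, 0], "rot": [0, 0, 0], "gripper": -1}, {"translation": [0.0318, 0.0509, 0], "rot": [0, 0, 0], "gripper": -1}, {"translation": [0.0465, 0.0564, 0], "rot": [0, 0, 0], "gripper": -1}]'

```text
time: 15.53
position: [0.5644, 0.0888, 0.0627]
ee_rot: [0.719, 0.695, -0.001, -0.0]
wrist_force: [-5.0, -4.6, 4.1]
width: 0.0181
```

```bash
python3 - <<'E'
from h import *
s=robot.observe();print(s["time"],s["position"],s["wrist_force"],s["joints"].round(2))
for n in("scene","top"):
    c=cam(n);P=cloud(c);save(c,n+"6.png")
    p=near(P,(.5787,.0297),.03,.09,.112);print(n,rect(p) if len(p)>5 else 0)
    # jaw clamping side, casting: profile along y at rail
    p=P.reshape(-1,3);k=(p[:,1]<-.03)&(p[:,1]>-.2)&(abs(p[:,0]-.575)<.035)&(p[:,2]>.019)&(p[:,2]<.055);q=p[k]
    h,e=np.histogram(q[:,1],np.arange(-.2,-.03,.005)); print([(round(float(b),3),int(m),round(float(np.median(q[(q[:,1]>=b)&(q[:,1]<b+.005),2])),3)) for b,m in zip(e,h) if m])
E
python3 circ.py -617 3 1; python3 circ.py -617 10 1; python3 circ.py -667 4 8
```

```text
15.5333 [0.56439687 0.08879307 0.06268604] [-5.03310393 -4.61618151  4.10217358] [ 0.22  0.34 -0.54  1.79  0.2   1.07 -0.42]
scene 0
[(-0.2, 27, 0.047), (-0.195, 37, 0.047), (-0.19, 32, 0.047), (-0.185, 36, 0.047), (-0.18, 83, 0.044), (-0.175, 49, 0.041), (-0.17, 3, 0.044), (-0.165, 87, 0.039), (-0.16, 128, 0.033), (-0.135, 9, 0.024), (-0.13, 10, 0.024), (-0.125, 15, 0.025), (-0.12, 27, 0.04), (-0.115, 51, 0.042), (-0.11, 46, 0.037), (-0.105, 46, 0.033), (-0.1, 52, 0.044), (-0.095, 76, 0.038), (-0.09, 12, 0.023), (-0.085, 2, 0.021), (-0.08, 6, 0.023), (-0.075, 32, 0.048), (-0.07, 37, 0.048), (-0.065, 48, 0.047), (-0.06, 113, 0.035)]
top 0
[(-0.2, 66, 0.045), (-0.195, 76, 0.046), (-0.19, 81, 0.046), (-0.185, 76, 0.046), (-0.18, 96, 0.046), (-0.175, 107, 0.036), (-0.17, 8, 0.037), (-0.165, 56, 0.044), (-0.16, 120, 0.036), (-0.15, 1, 0.019), (-0.145, 1, 0.019), (-0.14, 29, 0.023), (-0.135, 54, 0.023), (-0.13, 42, 0.023), (-0.125, 53, 0.043), (-0.12, 65, 0.043), (-0.115, 69, 0.037), (-0.11, 64, 0.042), (-0.105, 50, 0.043), (-0.1, 51, 0.045), (-0.095, 44, 0.033), (-0.09, 15, 0.023), (-0.0
[... 411 characters left out ...]
0.0073], [0.0057, -0.0112], [0.0071, -0.0151], [0.0081, -0.0192]]
-707.0 [[0.0008, -0.0041], [0.0013, -0.0083], [0.0015, -0.0124], [0.0015, -0.0166], [0.0011, -0.0208]]
-727.0 [[-0.0007, -0.0041], [-0.0016, -0.0082], [-0.0028, -0.0122], [-0.0043, -0.0161], [-0.0061, -0.0199]]
-747.0 [[-0.002, -0.0037], [-0.0043, -0.0072], [-0.0068, -0.0105], [-0.0096, -0.0137], [-0.0125, -0.0166]]
-767.0 [[-0.0032, -0.0027], [-0.0065, -0.0053], [-0.01, -0.0075], [-0.0137, -0.0096], [-0.0175, -0.0113]]
-787.0 [[-0.0039, -0.0015], [-0.0079, -0.0027], [-0.012, -0.0037], [-0.0161, -0.0043], [-0.0203, -0.0047]]
-807.0 [[-0.0042, -0.0001], [-0.0084, 0.0001], [-0.0125, 0.0007], [-0.0166, 0.0015], [-0.0207, 0.0025]]
```

Emit:
apply_moves --plan '[{"translation": [0.0104, 0.0015, 0], "rot": [0, 0, 0], "gripper": -1}, {"translation": [0.0208, 0.0011, 0], "rot": [0, 0, 0], "gripper": -1}, {"translation": [0.031, -0.0011, 0], "rot": [0, 0, 0], "gripper": -1}, {"translation": [0.0407, -0.005, 0], "rot": [0, 0, 0], "gripper": -1}, {"translation": [0.0496, -0.0105, 0], "rot": [0, 0, 0], "gripper": -1}]'

```text
time: 16.05
position: [0.614, 0.0798, 0.0629]
ee_rot: [0.719, 0.695, 0.0, -0.001]
wrist_force: [-4.1, 3.4, 4.9]
width: 0.018
```

Emit:
apply_moves --plan '[{"translation": [0.0033, -0.0026, 0], "rot": [0, 0, 0], "gripper": -1}, {"translation": [0.0063, -0.0055, 0], "rot": [0, 0, 0], "gripper": -1}, {"translation": [0.0092, -0.0086, 0], "rot": [0, 0, 0], "gripper": -1}, {"translation": [0.0118, -0.0118, 0], "rot": [0, 0, 0], "gripper": -1}, {"translation": [0.0142, -0.0152, 0], "rot": [0, 0, 0], "gripper": -1}]'

```text
time: 16.47
position: [0.629, 0.0645, 0.0632]
ee_rot: [0.719, 0.695, 0.001, -0.0]
wrist_force: [0.8, 5.6, 2.9]
width: 0.0181
```

Emit:
apply_moves --plan '[{"translation": [0.0022, -0.0036, 0], "rot": [0, 0, 0], "gripper": -1}, {"translation": [0.0041, -0.0073, 0], "rot": [0, 0, 0], "gripper": -1}, {"translation": [0.0057, -0.0112, 0], "rot": [0, 0, 0], "gripper": -1}, {"translation": [0.0071, -0.0151, 0], "rot": [0, 0, 0], "gripper": -1}, {"translation": [0.0081, -0.0192, 0], "rot": [0, 0, 0], "gripper": -1}]'

```text
time: 16.88
position: [0.6377, 0.0452, 0.0633]
ee_rot: [0.719, 0.695, 0.002, 0.0]
wrist_force: [3.3, 6.0, 2.0]
width: 0.0182
```

Emit:
apply_moves --plan '[{"translation": [0.0008, -0.0041, 0], "rot": [0, 0, 0], "gripper": -1}, {"translation": [0.0013, -0.0083, 0], "rot": [0, 0, 0], "gripper": -1}, {"translation": [0.0015, -0.0124, 0], "rot": [0, 0, 0], "gripper": -1}, {"translation": [0.0015, -0.0166, 0], "rot": [0, 0, 0], "gripper": -1}, {"translation": [0.0011, -0.0208, 0], "rot": [0, 0, 0], "gripper": -1}]'

```text
time: 17.3
position: [0.6393, 0.0239, 0.0634]
ee_rot: [0.719, 0.695, 0.002, 0.001]
wrist_force: [4.5, 3.7, 0.0]
width: 0.0182
```

Emit:
apply_moves --plan '[{"translation": [-0.0007, -0.0041, 0], "rot": [0, 0, 0], "gripper": -1}, {"translation": [-0.0016, -0.0082, 0], "rot": [0, 0, 0], "gripper": -1}, {"translation": [-0.0028, -0.0122, 0], "rot": [0, 0, 0], "gripper": -1}, {"translation": [-0.0043, -0.0161, 0], "rot": [0, 0, 0], "gripper": -1}, {"translation": [-0.0061, -0.0199, 0], "rot": [0, 0, 0], "gripper": -1}]'

```text
time: 17.72
position: [0.6332, 0.0032, 0.0633]
ee_rot: [0.719, 0.695, 0.002, 0.001]
wrist_force: [3.7, 2.8, 0.5]
width: 0.0181
```

Emit:
apply_moves --plan '[{"translation": [-0.002, -0.0037, 0], "rot": [0, 0, 0], "gripper": -1}, {"translation": [-0.0043, -0.0072, 0], "rot": [0, 0, 0], "gripper": -1}, {"translation": [-0.0068, -0.0105, 0], "rot": [0, 0, 0], "gripper": -1}, {"translation": [-0.0096, -0.0137, 0], "rot": [0, 0, 0], "gripper": -1}, {"translation": [-0.0125, -0.0166, 0], "rot": [0, 0, 0], "gripper": -1}]'

```text
time: 18.13
position: [0.6203, -0.0139, 0.0631]
ee_rot: [0.719, 0.695, 0.001, 0.001]
wrist_force: [4.8, 2.2, -0.0]
width: 0.0183
```

```bash
cat > st.py <<'E'
from h import *
import sys
s=robot.observe();C=np.array([.5787,.0297]);d=s["position"][:2]-C;a=np.arctan2(d[1],d[0]);F=s["wrist_force"]
print(round(s["time"],2),"ang",np.degrees(a).round(1),"r",np.hypot(*d).round(4),"pull",(F[:2]@[-np.sin(a),np.cos(a)]).round(2),"rad",(F[:2]@[np.cos(a),np.sin(a)]).round(2),"Fz",F[2].round(1),"dq",abs(s["dq"]).max().round(3))
if len(sys.argv)>1:
    c=cam("top");P=cloud(c).reshape(-1,3);save(c,sys.argv[1]+".png")
    q=P[(P[:,1]<-.07)&(P[:,1]>-.19)&(abs(P[:,0]-.575)<.035)&(P[:,2]>.019)&(P[:,2]<.055)]
    print([(round(float(b),3),int(k.sum()),round(float(np.median(q[k,2])),3)) for b in np.arange(-.19,-.07,.003) for k in [(q[:,1]>=b)&(q[:,1]<b+.003)] if k.any()])
E
python3 st.py t7; python3 circ.py -767 3 8
```

```text
18.13 ang -46.3 r 0.0603 pull 4.96 rad 1.73 Fz -0.0 dq 0.089
[(-0.097, 2, 0.023), (-0.094, 5, 0.022), (-0.091, 1, 0.038), (-0.088, 6, 0.043), (-0.085, 20, 0.048), (-0.082, 23, 0.048), (-0.079, 32, 0.048), (-0.076, 20, 0.048), (-0.073, 17, 0.047)]
-767.0 [[-0.0024, -0.0021], [-0.0048, -0.004], [-0.0074, -0.0059], [-0.01, -0.0075], [-0.0128, -0.0091]]
-782.0 [[-0.0028, -0.0014], [-0.0057, -0.0027], [-0.0086, -0.0038], [-0.0116, -0.0047], [-0.0147, -0.0055]]
-797.0 [[-0.0031, -0.0006], [-0.0062, -0.0011], [-0.0093, -0.0014], [-0.0124, -0.0015], [-0.0156, -0.0015]]
-812.0 [[-0.0031, 0.0002], [-0.0063, 0.0005], [-0.0094, 0.0011], [-0.0124, 0.0017], [-0.0154, 0.0026]]
-827.0 [[-0.003, 0.001], [-0.0059, 0.0021], [-0.0088, 0.0035], [-0.0115, 0.0049], [-0.0143, 0.0065]]
-842.0 [[-0.0026, 0.0017], [-0.0051, 0.0036], [-0.0076, 0.0056], [-0.0099, 0.0077], [-0.0121, 0.01]]
-857.0 [[-0.0021, 0.0024], [-0.004, 0.0048], [-0.0059, 0.0074], [-0.0075, 0.01], [-0.0091, 0.0128]]
-872.0 [[-0.0014, 0.0028], [-0.0027, 0.0057], [-0.0038, 0.0086], [-0.0047, 0.0116], [-0.0055, 0.0147]]
```

At 675° the jaw has about 0.5 to 10 mm still to go, too wide a window to creep across with force feedback. I'll let go, since friction holds the shaft, and measure the casting-to-stop gap close up with the wrist camera.

Emit:
apply_moves --plan '[{"translation": [0, 0, 0], "rot": [0, 0, 0], "gripper": 0.1}, {"translation": [0, 0, 0], "rot": [0, 0, 0], "gripper": 0.1}, {"translation": [0, 0, 0], "rot": [0, 0, 0], "gripper": 0.1}, {"translation": [0, 0, 0], "rot": [0, 0, 0], "gripper": 0.1}, {"translation": [0, 0, 0.02], "rot": [0, 0, 0], "gripper": 0.1}]'

```text
time: 18.6
position: [0.6166, -0.014, 0.0788]
ee_rot: [0.719, 0.695, -0.003, -0.003]
wrist_force: [0.8, -1.5, -0.5]
width: 0.0427
```

Emit:
apply_moves --plan '[{"translation": [0, 0, 0.03], "rot": [0, 0, 0], "gripper": 0.1}, {"translation": [0, -0.01, 0.06], "rot": [0, 0, 0], "gripper": 0.1}, {"translation": [-0.01, -0.05, 0.06], "rot": [0, 0, 0], "gripper": 0.1}, {"translation": [-0.025, -0.09, 0.06], "rot": [0, 0, 0], "gripper": 0.1}, {"translation": [-0.042, -0.13, 0.055], "rot": [0, 0, 0], "gripper": 0.1}]'

```text
time: 19.02
position: [0.579, -0.142, 0.1391]
ee_rot: [0.719, 0.695, 0.0, 0.001]
wrist_force: [0.8, -0.9, -0.2]
width: 0.0478
```

Emit:
apply_moves --plan '[{"translation": [0, -0.03, -0.01], "rot": [0, 0, 0], "gripper": 0.1}, {"translation": [0, -0.05, -0.03], "rot": [0, 0, 0], "gripper": 0.1}, {"translation": [0, -0.05, -0.035], "rot": [0, 0, 0], "gripper": 0.1}, {"translation": [0, -0.05, -0.035], "rot": [0, 0, 0], "gripper": 0.1}, {"translation": [0, -0.05, -0.035], "rot": [0, 0, 0], "gripper": 0.1}]'

```text
time: 19.43
position: [0.5787, -0.1895, 0.1027]
ee_rot: [0.719, 0.695, 0.0, -0.001]
wrist_force: [0.3, 1.1, 0.2]
width: 0.0476
```

```bash
python3 - <<'E'
from h import *
import pickle
s=robot.observe();print(s["time"],s["position"],s["dq"].round(3))
c=cam("wrist");P=cloud(c);save(c,"w8.png");pickle.dump(c,open("w8.pkl","wb"))
def t(n,p): print(n,rect(p) if len(p)>3 else len(p))
t("hub",near(P,(.579,.03),.03,.092,.106)); t("handle",near(P,(.62,-.014),.025,.116,.128))
p=P.reshape(-1,3)
for x0 in(.553,.56,.578,.59,.597):
    q=p[(abs(p[:,0]-x0)<.003)&(p[:,1]<-.05)&(p[:,1]>-.2)&(p[:,2]>.005)&(p[:,2]<.06)];q=q[np.argsort(q[:,1])]
    print(x0,[(round(float(b),3),round(float(np.median(q[k,2])),3)) for b in np.arange(-.2,-.05,.003) for k in [(q[:,1]>=b)&(q[:,1]<b+.003)] if k.any()])
cv2.imwrite("pics/w8c.png",cv2.resize(c["img"][20:280,130:430,::-1],None,fx=2.3,fy=2.3,interpolation=cv2.INTER_CUBIC))
E
```

```text
19.4333 [ 0.57871082 -0.18945817  0.10271824] [-0.015 -0.018 -0.014 -0.016  0.001 -0.     0.005]
hub 0
handle 0
0.553 [(-0.2, 0.045), (-0.197, 0.046), (-0.194, 0.047), (-0.191, 0.047), (-0.188, 0.047), (-0.185, 0.047), (-0.182, 0.046), (-0.179, 0.047), (-0.176, 0.041), (-0.173, 0.017), (-0.17, 0.017), (-0.164, 0.045), (-0.161, 0.045), (-0.158, 0.021), (-0.155, 0.017), (-0.152, 0.017), (-0.149, 0.017), (-0.146, 0.017), (-0.143, 0.023), (-0.14, 0.024), (-0.137, 0.023), (-0.134, 0.023), (-0.131, 0.031), (-0.128, 0.045), (-0.125, 0.046), (-0.122, 0.046), (-0.119, 0.045), (-0.116, 0.045), (-0.113, 0.043), (-0.11, 0.033), (-0.107, 0.024), (-0.104, 0.024), (-0.101, 0.024), (-0.098, 0.024), (-0.095, 0.024), (-0.092, 0.024), (-0.089, 0.023), (-0.086, 0.043), (-0.083, 0.049), (-0.08, 0.049), (-0.077, 0.049), (-0.074, 0.049), (-0.071, 0.049), (-0.068, 0.048), (-0.059, 0.017), (-0.056, 0.017), (-0.053, 0.017)]
0.56 [(-0.2, 0.046), (-0.197, 0.046), (-0.194, 0.046), (-0.191, 0.047), (-0.188, 0.046), (-0.185, 0.047), (-0.182, 0.046), (-0.179, 0.047), (-0.176, 0.033), (-0.164, 0.045), (-0.161, 0.044
[... 2312 characters left out ...]
.046), (-0.182, 0.047), (-0.179, 0.046), (-0.176, 0.029), (-0.173, 0.017), (-0.167, 0.045), (-0.164, 0.045), (-0.161, 0.032), (-0.158, 0.017), (-0.155, 0.017), (-0.152, 0.017), (-0.149, 0.017), (-0.146, 0.017), (-0.143, 0.017), (-0.14, 0.023), (-0.137, 0.024), (-0.134, 0.024), (-0.131, 0.024), (-0.128, 0.024), (-0.125, 0.024), (-0.122, 0.023), (-0.119, 0.024), (-0.116, 0.024), (-0.113, 0.024), (-0.11, 0.023), (-0.107, 0.024), (-0.104, 0.024), (-0.101, 0.018), (-0.098, 0.018), (-0.095, 0.023), (-0.092, 0.024), (-0.089, 0.036), (-0.086, 0.048), (-0.083, 0.049), (-0.08, 0.049), (-0.077, 0.049), (-0.074, 0.049), (-0.071, 0.049), (-0.062, 0.017), (-0.059, 0.017), (-0.056, 0.017), (-0.053, 0.016)]
```

View pics/w8c.png

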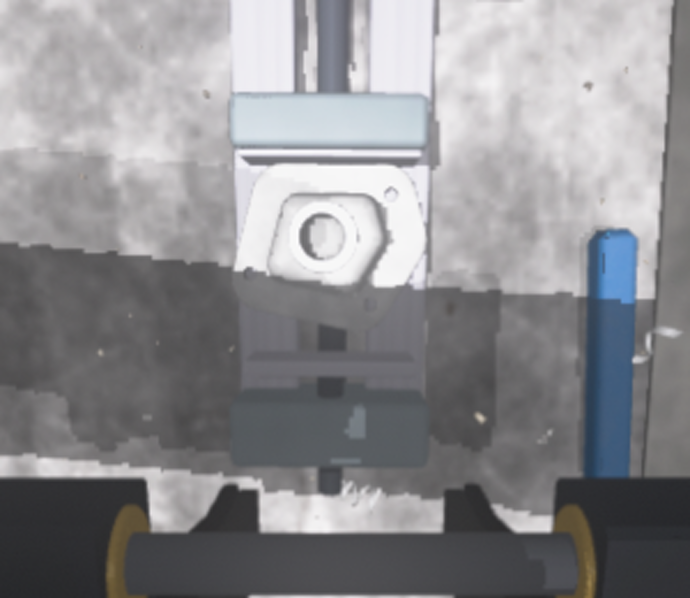

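```bash
python3 - <<'E'
from h import *
import pickle
c=pickle.load(open("w8.pkl","rb"));P=cloud(c).reshape(-1,3)[c["depth"].ravel()>0]
a=np.radians(-2.3);q=(P[:,:2]-[.5787,.0297])@np.array([[np.cos(a),-np.sin(a)],[np.sin(a),np.cos(a)]])
x,d,z=q[:,0]*1e3,-q[:,1]*1e3,P[:,2]*1e3
for lo in range(-36,37,6):
    m=(x>=lo)&(x<lo+6)
    f=lambda k,pc: (round(float(np.percentile(d[k],pc)),1),int(k.sum())) if k.sum()>5 else None
    print(lo,"jaw",f(m&(z>46)&(d<130)&(d>90)&((d<122)),99),"flange",f(m&(z>21)&(z<27)&(d>112)&(d<187),1),f(m&(z>21)&(z<26)&(d>125)&(d<185),99),"pad",f(m&(z>42)&(d>182)&(d<200),1),f(m&(z>42)&(d>182)&(d<200),99),"face",f(m&(z>20)&(z<40)&(d>184)&(d<197),50))
E
```

```text
-36 jaw (113.8, 100) flange (127.7, 238) (169.8, 236) pad (182.3, 3540) (199.2, 3540) face (188.4, 6)
-30 jaw (114.0, 182) flange (116.3, 404) (171.6, 353) pad (182.3, 3624) (199.2, 3624) face (188.3, 22)
-24 jaw (113.9, 192) flange (116.3, 273) (172.6, 197) pad (182.3, 4313) (199.4, 4313) face (188.4, 22)
-18 jaw (114.1, 191) flange (116.6, 190) (174.3, 114) pad (185.9, 3123) (197.7, 3123) face (188.4, 23)
-12 jaw (113.9, 170) flange (116.5, 191) (176.0, 113) pad (185.8, 2733) (196.8, 2733) face (188.4, 22)
-6 jaw (114.4, 194) flange (116.4, 177) (176.9, 99) pad (185.8, 2674) (195.6, 2674) face (188.5, 31)
0 jaw (114.4, 193) flange (116.5, 191) (178.5, 114) pad (185.7, 2715) (195.6, 2715) face (188.5, 33)
6 jaw (114.3, 189) flange (116.5, 189) (179.6, 110) pad (185.8, 2708) (195.5, 2708) face (188.5, 19)
12 jaw (114.3, 175) flange (116.5, 232) (178.8, 155) pad (185.7, 2673) (195.6, 2673) face (188.5, 20)
18 jaw (114.4, 178) flange (116.4, 367) (175.1, 291) pad (185.7, 2662) (195.5, 2662) face (188.5, 20)
24 jaw (114.4, 189) flange (116.5, 359) (165.9, 299) pad (185.6, 2305) (199.5, 2305) face (188.5, 21)
30 jaw (114.3, 101) flange (122.8, 200) (156.2, 193) pad (183.2, 2763) (199.7, 2763) face None
36 jaw None flange (142.3, 6) (146.5, 6) pad (182.2, 3382) (199.7, 3382) face None
```

The crop shows the casting flat against the jaw, with its far corner at about (345,325) and the stop pad at (330,362). The cloud puts the pad face at 188.5 mm and the casting corner at about 179.8 mm, so the gap is about 8.7 mm. Contact should come at about 820–830° of winding.

Emit:
apply_moves --plan '[{"translation": [0.005, 0.03, 0.025], "rot": [0, 0, 0], "gripper": 0.1}, {"translation": [0.015, 0.06, 0.04], "rot": [0, 0, 0], "gripper": 0.1}, {"translation": [0.025, 0.09, 0.04], "rot": [0, 0, 0], "gripper": 0.1}, {"translation": [0.035, 0.12, 0.04], "rot": [0, 0, 0], "gripper": 0.1}, {"translation": [0.035, 0.12, 0.04], "rot": [0, 0, 0], "gripper": 0.1}]'

```text
time: 19.9
position: [0.6159, -0.0603, 0.1449]
ee_rot: [0.715, 0.699, 0.003, -0.0]
wrist_force: [-0.0, 1.6, -0.2]
width: 0.048
```

```bash
python3 - <<'E'
from h import *
s=robot.observe();print(s["time"],s["position"])
def t(n,p): print(n,rect(p) if len(p)>3 else len(p))
for n in("wrist","scene","top"):
    c=cam(n);P=cloud(c);t(n+" hub",near(P,(.579,.03),.03,.092,.106)); t("handle",near(P,(.62,-.014),.025,.116,.128))
E
```

```text
19.9 [ 0.61587207 -0.06028529  0.14487956]
wrist hub (array([0.5789, 0.0299]), array([32.2, 32.8]), 42.5, 1858, np.float64(0.1005))
handle (array([ 0.6198, -0.0143]), array([18. , 17.5]), 88.3, 510, np.float64(0.1243))
scene hub (array([0.5798, 0.0302]), array([31.8, 34.1]), 42.6, 188, np.float64(0.0999))
handle (array([ 0.6196, -0.0124]), array([15.4, 15.5]), 51.2, 51, np.float64(0.1233))
top hub (array([0.5811, 0.0286]), array([32. , 31.9]), 42.0, 265, np.float64(0.0997))
handle (array([ 0.6216, -0.0153]), array([17.9, 17.3]), 54.2, 75, np.float64(0.1228))
```

Emit:
apply_moves --plan '[{"translation": [0.003, 0.03, 0], "rot": [0, 0, 0], "gripper": 0.1}, {"translation": [0.0044, 0.0464, -0.01], "rot": [0, 0, 0], "gripper": 0.1}, {"translation": [0.0044, 0.0464, -0.015], "rot": [0, 0, 0], "gripper": 0.1}, {"translation": [0.0044, 0.0464, -0.015], "rot": [0, 0, 0], "gripper": 0.1}, {"translation": [0.0044, 0.0464, -0.015], "rot": [0, 0, 0], "gripper": 0.1}]'

```text
time: 20.47
position: [0.6179, -0.0261, 0.1279]
ee_rot: [0.72, 0.694, -0.001, 0.0]
wrist_force: [-0.7, -1.0, 0.4]
width: 0.0476
```

Emit:
apply_moves --plan '[{"translation": [0, 0, 0], "rot": [0, 0, 0], "gripper": 0.1}, {"translation": [0, 0, 0], "rot": [0, 0, 0], "gripper": 0.1}]'

```text
time: 20.63
position: [0.6184, -0.026, 0.1284]
ee_rot: [0.72, 0.694, -0.0, 0.0]
wrist_force: [-1.0, 0.3, -0.2]
width: 0.048
```

Emit:
apply_moves --plan '[{"translation": [0.0019, 0.0121, 0], "rot": [0, 0, 0], "gripper": 0.1}, {"translation": [0.0019, 0.0121, 0], "rot": [0, 0, 0], "gripper": 0.1}, {"translation": [0.0019, 0.0121, -0.025], "rot": [0, 0, 0], "gripper": 0.1}, {"translation": [0.0019, 0.0121, -0.05], "rot": [0, 0, 0], "gripper": 0.1}, {"translation": [0.0019, 0.0121, -0.065], "rot": [0, 0, 0], "gripper": 0.1}]'

```text
time: 21.05
position: [0.6193, -0.0118, 0.061]
ee_rot: [0.719, 0.695, -0.001, -0.001]
wrist_force: [0.1, 0.2, -0.1]
width: 0.0479
```

Emit:
apply_moves --plan '[{"translation": [0, 0, 0], "rot": [0, 0, 0], "gripper": 0.1}, {"translation": [0, 0, 0], "rot": [0, 0, 0], "gripper": -1}, {"translation": [0, 0, 0], "rot": [0, 0, 0], "gripper": -1}, {"translation": [0, 0, 0], "rot": [0, 0, 0], "gripper": -1}, {"translation": [0, 0, 0], "rot": [0, 0, 0], "gripper": -1}]'

```text
time: 21.47
position: [0.621, -0.0122, 0.0644]
ee_rot: [0.719, 0.695, 0.001, 0.001]
wrist_force: [-0.3, -0.8, -0.3]
width: 0.0287
```

Emit:
apply_moves --plan '[{"translation": [0, 0, 0], "rot": [0, 0, 0], "gripper": -1}, {"translation": [0, 0, 0], "rot": [0, 0, 0], "gripper": -1}, {"translation": [0, 0, 0], "rot": [0, 0, 0], "gripper": -1}]'

```text
time: 21.72
position: [0.6206, -0.0124, 0.0636]
ee_rot: [0.719, 0.695, 0.0, 0.0]
wrist_force: [1.0, 0.4, 2.8]
width: 0.0179
```

```bash
python3 st.py; python3 circ.py -766.5 5 4;python3 circ.py -866.5 4 1; python3 circ.py -886.5 3 1
```

```text
21.72 ang -45.2 r 0.0594 pull 0.96 rad 0.46 Fz 2.8 dq 0.002
-766.5 [[-0.004, -0.0034], [-0.0082, -0.0065], [-0.0127, -0.0092], [-0.0174, -0.0115], [-0.0223, -0.0134]]
-791.5 [[-0.005, -0.0014], [-0.0102, -0.0024], [-0.0154, -0.003], [-0.0206, -0.0031], [-0.0258, -0.0027]]
-816.5 [[-0.0052, 0.0008], [-0.0102, 0.0021], [-0.0152, 0.0038], [-0.02, 0.0059], [-0.0246, 0.0085]]
-841.5 [[-0.0043, 0.0029], [-0.0084, 0.0062], [-0.0122, 0.0099], [-0.0156, 0.0138], [-0.0187, 0.018]]
-866.5 [[-0.0022, 0.0036], [-0.0041, 0.0073], [-0.0058, 0.0111], [-0.0072, 0.0151], [-0.0083, 0.0191]]
-886.5 [[-0.0007, 0.0031], [-0.0011, 0.0062], [-0.0015, 0.0093], [-0.0016, 0.0124], [-0.0016, 0.0156]]
```

Emit:
apply_moves --plan '[{"translation": [-0.0043, -0.0045, 0], "rot": [0, 0, 0], "gripper": -1}, {"translation": [-0.0085, -0.0077, 0], "rot": [0, 0, 0], "gripper": -1}, {"translation": [-0.013, -0.0104, 0], "rot": [0, 0, 0], "gripper": -1}, {"translation": [-0.0177, -0.0127, 0], "rot": [0, 0, 0], "gripper": -1}, {"translation": [-0.0226, -0.0146, 0], "rot": [0, 0, 0], "gripper": -1}]'

```text
time: 22.13
position: [0.5978, -0.0259, 0.0634]
ee_rot: [0.719, 0.695, 0.001, -0.0]
wrist_force: [3.6, 5.7, 0.9]
width: 0.0181
```

Emit:
apply_moves --plan '[{"translation": [-0.005, -0.0014, 0], "rot": [0, 0, 0], "gripper": -1}, {"translation": [-0.0102, -0.0024, 0], "rot": [0, 0, 0], "gripper": -1}, {"translation": [-0.0154, -0.003, 0], "rot": [0, 0, 0], "gripper": -1}, {"translation": [-0.0206, -0.0031, 0], "rot": [0, 0, 0], "gripper": -1}, {"translation": [-0.0258, -0.0027, 0], "rot": [0, 0, 0], "gripper": -1}]'

```text
time: 22.55
position: [0.5723, -0.0282, 0.0634]
ee_rot: [0.719, 0.695, 0.002, 0.0]
wrist_force: [5.5, 5.7, -0.6]
width: 0.0181
```

```bash
python3 st.py
```

```text
22.55 ang -96.3 r 0.0583 pull 4.82 rad -6.3 Fz -0.6 dq 0.15
```

Emit:
apply_moves --plan '[{"translation": [-0.0052, 0.0008, 0], "rot": [0, 0, 0], "gripper": -1}, {"translation": [-0.0102, 0.0021, 0], "rot": [0, 0, 0], "gripper": -1}, {"translation": [-0.0152, 0.0038, 0], "rot": [0, 0, 0], "gripper": -1}, {"translation": [-0.02, 0.0059, 0], "rot": [0, 0, 0], "gripper": -1}, {"translation": [-0.0246, 0.0085, 0], "rot": [0, 0, 0], "gripper": -1}]'

```text
time: 22.97
position: [0.5485, -0.0199, 0.0636]
ee_rot: [0.719, 0.695, 0.002, 0.001]
wrist_force: [8.3, 5.0, -0.8]
width: 0.0177
```

```bash
python3 st.py
```

```text
22.97 ang -121.4 r 0.0581 pull 4.45 rad -8.58 Fz -0.8 dq 0.128
```

Emit:
apply_moves --plan '[{"translation": [-0.0043, 0.0029, 0], "rot": [0, 0, 0], "gripper": -1}, {"translation": [-0.0084, 0.0062, 0], "rot": [0, 0, 0], "gripper": -1}, {"translation": [-0.0122, 0.0099, 0], "rot": [0, 0, 0], "gripper": -1}, {"translation": [-0.0156, 0.0138, 0], "rot": [0, 0, 0], "gripper": -1}, {"translation": [-0.0187, 0.018, 0], "rot": [0, 0, 0], "gripper": -1}]'

```text
time: 23.38
position: [0.5303, -0.0029, 0.0638]
ee_rot: [0.719, 0.695, 0.002, 0.002]
wrist_force: [10.2, 1.6, -3.6]
width: 0.0179
```

```bash
python3 st.py
```

```text
23.38 ang -146.0 r 0.0583 pull 4.37 rad -9.33 Fz -3.6 dq 0.083
```

Emit:
apply_moves --plan '[{"translation": [-0.0018, 0.0037, 0], "rot": [0, 0, 0], "gripper": -1}, {"translation": [-0.0033, 0.0075, 0], "rot": [0, 0, 0], "gripper": -1}, {"translation": [-0.0046, 0.0114, 0], "rot": [0, 0, 0], "gripper": -1}, {"translation": [-0.006, 0.0154, 0], "rot": [0, 0, 0], "gripper": -1}, {"translation": [-0.0071, 0.0194, 0], "rot": [0, 0, 0], "gripper": -1}]'

```text
time: 23.8
position: [0.522, 0.0144, 0.0636]
ee_rot: [0.72, 0.694, 0.0, 0.001]
wrist_force: [4.1, -3.3, 3.2]
width: 0.018
```

```bash
sed -i 's/\.5787,\.0297/.5800,.0302/' st.py circ.py; python3 st.py;python3 circ.py -886.5 2 2;python3 circ.py -906.5 1 8
```

```text
23.8 ang -164.8 r 0.0601 pull 4.22 rad -3.08 Fz 3.2 dq 0.095
-886.5 [[-0.0005, 0.002], [-0.0008, 0.0041], [-0.0011, 0.0062], [-0.0014, 0.0083], [-0.0015, 0.0103]]
-896.5 [[-0.0001, 0.0021], [-0.0001, 0.0042], [-0.0001, 0.0063], [0.0001, 0.0084], [0.0003, 0.0105]]
-906.5 [[0.0001, 0.001], [0.0003, 0.0021], [0.0004, 0.0031], [0.0006, 0.0041], [0.0008, 0.0052]]
-911.5 [[0.0002, 0.001], [0.0005, 0.002], [0.0007, 0.0031], [0.001, 0.0041], [0.0013, 0.0051]]
-916.5 [[0.0003, 0.001], [0.0006, 0.002], [0.001, 0.003], [0.0013, 0.004], [0.0017, 0.0049]]
-921.5 [[0.0004, 0.001], [0.0008, 0.0019], [0.0012, 0.0029], [0.0017, 0.0038], [0.0021, 0.0048]]
-926.5 [[0.0005, 0.0009], [0.001, 0.0019], [0.0015, 0.0028], [0.002, 0.0037], [0.0025, 0.0046]]
-931.5 [[0.0006, 0.0009], [0.0011, 0.0018], [0.0017, 0.0026], [0.0023, 0.0035], [0.0029, 0.0043]]
-936.5 [[0.0006, 0.0008], [0.0013, 0.0017], [0.0019, 0.0025], [0.0026, 0.0033], [0.0033, 0.0041]]
-941.5 [[0.0007, 0.0008], [0.0014, 0.0015], [0.0021, 0.0023], [0.0029, 0.003], [0.0036, 0.0038]]
```

Emit:
apply_moves --plan '[{"translation": [-0.0003, 0.002, 0], "rot": [0, 0, 0], "gripper": -1}, {"translation": [-0.0005, 0.0041, 0], "rot": [0, 0, 0], "gripper": -1}, {"translation": [-0.0007, 0.0062, 0], "rot": [0, 0, 0], "gripper": -1}, {"translation": [-0.0009, 0.0083, 0], "rot": [0, 0, 0], "gripper": -1}, {"translation": [-0.001, 0.0103, 0], "rot": [0, 0, 0], "gripper": -1}]'

```text
time: 24.22
position: [0.5198, 0.0249, 0.0633]
ee_rot: [0.72, 0.694, -0.001, 0.0]
wrist_force: [-3.3, -5.1, 9.3]
width: 0.0182
```

```bash
python3 st.py
```

```text
24.22 ang -175.0 r 0.0604 pull 4.8 rad 3.72 Fz 9.3 dq 0.05
```

Emit:
apply_moves --plan '[{"translation": [0, 0.001, 0], "rot": [0, 0, 0], "gripper": -1}, {"translation": [0, 0.002, 0], "rot": [0, 0, 0], "gripper": -1}, {"translation": [0, 0.003, 0], "rot": [0, 0, 0], "gripper": -1}, {"translation": [0.0001, 0.004, 0], "rot": [0, 0, 0], "gripper": -1}]'

```text
time: 24.55
position: [0.5194, 0.0289, 0.0632]
ee_rot: [0.72, 0.694, -0.001, 0.0]
wrist_force: [-5.0, -6.7, 11.7]
width: 0.0178
```

```bash
python3 st.py
```

```text
24.55 ang -178.7 r 0.0606 pull 6.6 rad 5.15 Fz 11.7 dq 0.025
```

Emit:
apply_moves --plan '[{"translation": [0.0008, 0, 0], "rot": [0, 0, 0], "gripper": -1}, {"translation": [0.0008, 0, 0], "rot": [0, 0, 0], "gripper": -1}]'

```text
time: 24.72
position: [0.5195, 0.029, 0.0631]
ee_rot: [0.72, 0.694, -0.002, -0.0]
wrist_force: [-8.1, -5.5, 12.3]
width: 0.0181
```

```bash
python3 st.py t9
```

```text
24.72 ang -178.8 r 0.0606 pull 5.34 rad 8.21 Fz 12.3 dq 0.003
[(-0.19, 45, 0.046), (-0.187, 50, 0.046), (-0.184, 49, 0.046), (-0.181, 44, 0.046), (-0.178, 65, 0.045), (-0.175, 106, 0.036), (-0.172, 8, 0.037), (-0.169, 4, 0.036), (-0.166, 14, 0.045), (-0.163, 46, 0.045), (-0.16, 46, 0.043)]
```

Emit:
apply_moves --plan '[{"translation": [-0.001, 0, 0.0005], "rot": [0, 0, 0], "gripper": -1}, {"translation": [-0.002, 0, 0.001], "rot": [0, 0, 0], "gripper": -1}, {"translation": [-0.002, 0, 0.001], "rot": [0, 0, 0], "gripper": -1}]'

```text
time: 25.02
position: [0.5195, 0.0295, 0.0639]
ee_rot: [0.72, 0.694, 0.0, 0.001]
wrist_force: [5.4, -3.0, -0.9]
width: 0.018
```

```bash
python3 st.py; python3 - <<'E'
from h import *
c=cam("scene");P=cloud(c);save(c,"s10.png");p=P[c["depth"]>0]
a=np.radians(-2.3);q=(p[:,:2]-[.5787,.0297])@np.array([[np.cos(a),-np.sin(a)],[np.sin(a),np.cos(a)]])
x,d,z=q[:,0]*1e3,-q[:,1]*1e3,p[:,2]*1e3
for lo in range(-36,36,9):
    m=(x>=lo)&(x<lo+9)&(d>110)&(d<205)&(z>10)&(z<55)
    print(lo,[(b,round(float(np.median(z[k])))) for b in range(110,205,3) for k in [m&(d>=b)&(d<b+3)] if k.any()])
E
```

```text
25.02 ang -179.4 r 0.0605 pull 3.07 rad -5.34 Fz -0.9 dq 0.006
-36 [(188, 13), (191, 17), (194, 17), (197, 16), (200, 30), (203, 33)]
-27 [(200, 43), (203, 46)]
-18 [(203, 45)]
-9 [(203, 43)]
0 [(188, 45), (191, 45), (203, 42)]
9 [(188, 43), (191, 45), (194, 44), (203, 41)]
18 [(185, 44), (188, 44), (191, 45), (194, 45), (203, 43)]
27 [(188, 45), (194, 44), (200, 41), (203, 42)]
```

Emit:
apply_moves --plan '[{"translation": [0.0008, 0.001, 0], "rot": [0, 0, 0], "gripper": -1}, {"translation": [0.0009, 0.002, 0], "rot": [0, 0, 0], "gripper": -1}, {"translation": [0.0009, 0.003, 0], "rot": [0, 0, 0], "gripper": -1}, {"translation": [0.001, 0.0035, 0], "rot": [0, 0, 0], "gripper": -1}]'

```text
time: 25.4
position: [0.5195, 0.0339, 0.0637]
ee_rot: [0.719, 0.695, -0.001, -0.0]
wrist_force: [-2.8, -4.3, 3.5]
width: 0.0181
```

```bash
python3 st.py
```

```text
25.4 ang 176.5 r 0.0606 pull 4.51 rad 2.58 Fz 3.5 dq 0.012
```

Emit:
apply_moves --plan '[{"translation": [-0.0004, 0.001, 0], "rot": [0, 0, 0], "gripper": -1}, {"translation": [-0.0004, 0.002, 0], "rot": [0, 0, 0], "gripper": -1}, {"translation": [-0.0003, 0.003, 0], "rot": [0, 0, 0], "gripper": -1}]'

```text
time: 25.65
position: [0.5198, 0.0371, 0.0638]
ee_rot: [0.719, 0.695, -0.0, -0.0]
wrist_force: [-1.0, -4.2, 2.0]
width: 0.018
```

```bash
python3 st.py
```

```text
25.65 ang 173.4 r 0.0606 pull 4.27 rad 0.55 Fz 2.0 dq 0.027
```

Emit:
apply_moves --plan '[{"translation": [0.0003, 0.001, 0], "rot": [0, 0, 0], "gripper": -1}, {"translation": [0.0005, 0.002, 0], "rot": [0, 0, 0], "gripper": -1}]'

```text
time: 25.82
position: [0.52, 0.0392, 0.0638]
ee_rot: [0.719, 0.695, -0.0, -0.0]
wrist_force: [-2.7, -4.3, 2.2]
width: 0.018
```

```bash
python3 st.py
```

```text
25.82 ang 171.5 r 0.0607 pull 4.66 rad 2.0 Fz 2.2 dq 0.026
```

Emit:
apply_moves --plan '[{"translation": [-0.0002, 0.0006, 0], "rot": [0, 0, 0], "gripper": -1}, {"translation": [-0.0001, 0.0012, 0], "rot": [0, 0, 0], "gripper": -1}]'

```text
time: 25.98
position: [0.5202, 0.0404, 0.0639]
ee_rot: [0.719, 0.695, -0.0, -0.0]
wrist_force: [-1.5, -4.4, 1.7]
width: 0.0186
```

Emit:
apply_moves --plan '[{"translation": [0.0001, 0.0007, 0], "rot": [0, 0, 0], "gripper": -1}, {"translation": [0.0002, 0.0014, 0], "rot": [0, 0, 0], "gripper": -1}]'

```text
time: 26.15
position: [0.5204, 0.0417, 0.0639]
ee_rot: [0.719, 0.695, -0.0, -0.0]
wrist_force: [-1.3, -4.1, 2.8]
width: 0.0181
```

Emit:
apply_moves --plan '[{"translation": [0.0001, 0.0007, 0], "rot": [0, 0, 0], "gripper": -1}, {"translation": [0.0002, 0.0014, 0], "rot": [0, 0, 0], "gripper": -1}]'

```text
time: 26.32
position: [0.5206, 0.0431, 0.0639]
ee_rot: [0.719, 0.695, -0.0, -0.0]
wrist_force: [-1.9, -2.9, 0.9]
width: 0.0183
```

Emit:
apply_moves --plan '[{"translation": [0.0001, 0.0007, 0], "rot": [0, 0, 0], "gripper": -1}, {"translation": [0.0002, 0.0014, 0], "rot": [0, 0, 0], "gripper": -1}]'

```text
time: 26.48
position: [0.5209, 0.0445, 0.0639]
ee_rot: [0.719, 0.695, -0.0, -0.0]
wrist_force: [-1.7, -3.5, 0.4]
width: 0.0181
```

Emit:
apply_moves --plan '[{"translation": [0.0001, 0.0007, 0], "rot": [0, 0, 0], "gripper": -1}, {"translation": [0.0003, 0.0014, 0], "rot": [0, 0, 0], "gripper": -1}]'

```text
time: 26.65
position: [0.5212, 0.0459, 0.0639]
ee_rot: [0.719, 0.695, -0.0, -0.0]
wrist_force: [-1.7, -3.5, 0.7]
width: 0.0182
```

Emit:
apply_moves --plan '[{"translation": [0.0001, 0.0007, 0], "rot": [0, 0, 0], "gripper": -1}, {"translation": [0.0003, 0.0014, 0], "rot": [0, 0, 0], "gripper": -1}]'

```text
time: 26.82
position: [0.5215, 0.0473, 0.0639]
ee_rot: [0.719, 0.695, -0.0, -0.0]
wrist_force: [-0.4, -4.3, 0.6]
width: 0.018
```

Emit:
apply_moves --plan '[{"translation": [0.0002, 0.0007, 0], "rot": [0, 0, 0], "gripper": -1}, {"translation": [0.0004, 0.0014, 0], "rot": [0, 0, 0], "gripper": -1}]'

```text
time: 26.98
position: [0.522, 0.0487, 0.0639]
ee_rot: [0.719, 0.695, -0.0, -0.0]
wrist_force: [-0.2, -4.3, -0.4]
width: 0.0181
```

Emit:
apply_moves --plan '[{"translation": [0.0002, 0.0007, 0], "rot": [0, 0, 0], "gripper": -1}, {"translation": [0.0004, 0.0014, 0], "rot": [0, 0, 0], "gripper": -1}]'

```text
time: 27.15
position: [0.5224, 0.0501, 0.0639]
ee_rot: [0.719, 0.695, 0.0, -0.0]
wrist_force: [0.2, -4.3, 0.8]
width: 0.0179
```

Emit:
apply_moves --plan '[{"translation": [0.0002, 0.0008, 0], "rot": [0, 0, 0], "gripper": -1}, {"translation": [0.0005, 0.0015, 0], "rot": [0, 0, 0], "gripper": -1}]'

```text
time: 27.32
position: [0.5229, 0.0516, 0.064]
ee_rot: [0.719, 0.695, -0.0, 0.0]
wrist_force: [-0.1, -4.1, 0.7]
width: 0.0174
```

Emit:
apply_moves --plan '[{"translation": [0.0003, 0.0008, 0], "rot": [0, 0, 0], "gripper": -1}, {"translation": [0.0006, 0.0015, 0], "rot": [0, 0, 0], "gripper": -1}]'

```text
time: 27.48
position: [0.5234, 0.0531, 0.0639]
ee_rot: [0.719, 0.695, -0.0, -0.0]
wrist_force: [-0.2, -4.4, 0.5]
width: 0.0183
```

Emit:
apply_moves --plan '[{"translation": [0.0003, 0.0008, 0], "rot": [0, 0, 0], "gripper": -1}, {"translation": [0.0006, 0.0015, 0], "rot": [0, 0, 0], "gripper": -1}]'

```text
time: 27.65
position: [0.524, 0.0546, 0.064]
ee_rot: [0.719, 0.695, -0.0, -0.0]
wrist_force: [-1.3, -3.5, 0.7]
width: 0.018
```

```bash
python3 st.py; python3 - <<'E'
from h import *
import pickle
ims=[]
for n in("scene","top"):
    c=cam(n);P=cloud(c);p=P[c["depth"]>0]
    a=np.radians(-2.3);q=(p[:,:2]-[.5795,.0297])@np.array([[np.cos(a),-np.sin(a)],[np.sin(a),np.cos(a)]])
    x,d,z=q[:,0]*1e3,-q[:,1]*1e3,p[:,2]*1e3
    for lo in (-24,-12,0,6,12,24):
        m=(x>=lo)&(x<lo+8)&(d>165)&(d<200)&(z>8)&(z<55)
        print(n,lo,[(b,round(float(np.median(z[k])))) for b in range(166,200,2) for k in [m&(d>=b)&(d<b+2)] if k.any()])
    # crop round pad
    P0=np.array([[.575,-.15,.024]]);T=np.linalg.inv(c["pose"]);uv,_=cv2.projectPoints(P0,cv2.Rodrigues(T[:3,:3])[0],T[:3,3],c["intrinsics"],np.array(c["D"],float));u,v=uv.ravel().astype(int)
    print(n,u,v);ims.append(cv2.resize(c["img"][v-28:v+28,u-38:u+38,::-1],None,fx=5,fy=5,interpolation=cv2.INTER_CUBIC))
cv2.imwrite("pics/c11.png",np.hstack(ims))
E
```

```text
27.65 ang 156.4 r 0.0611 pull 3.77 rad -0.2 Fz 0.7 dq 0.017
scene -24 [(178, 22), (180, 23), (182, 22), (184, 43), (186, 26), (188, 35), (190, 31), (192, 45), (194, 42)]
scene -12 [(166, 46), (186, 28), (188, 35), (190, 37), (194, 44)]
scene 0 [(166, 47), (168, 46), (170, 45), (184, 34), (186, 39), (188, 32), (190, 38), (192, 46)]
scene 6 [(186, 38), (188, 33), (190, 42), (192, 46), (194, 44)]
scene 12 [(186, 47), (188, 34), (190, 45), (192, 45), (194, 44)]
scene 24 [(186, 31), (188, 33), (190, 38), (194, 44)]
scene 347 183
top -24 [(166, 33), (168, 24), (170, 23), (172, 22), (174, 24), (176, 22), (178, 22), (180, 25), (182, 18), (184, 17), (186, 24), (188, 43), (190, 43), (192, 45)]
top -12 [(166, 45), (168, 41), (172, 23), (174, 22), (176, 23), (178, 22), (180, 24), (182, 23), (184, 21), (186, 33), (188, 42), (190, 45), (192, 44)]
top 0 [(166, 45), (168, 44), (170, 44), (174, 24), (176, 24), (178, 25), (180, 23), (182, 23), (184, 22), (186, 34), (188, 43), (190, 44), (192, 45), (196, 38), (198, 37)]
top 6 [(166, 45), (168, 43), (170, 43), (174, 24), (176, 23), (178, 23), (180, 23), (182, 23), (184, 21), (186, 34), (188, 43), (190, 46), (192, 44)]
top 12 [(166, 45), (168, 24), (170, 25), (172, 24), (174, 26), (176, 19), (178, 23), (180, 24), (182, 24), (184, 22), (186, 29), (188, 43), (190, 46), (192, 45)]
top 24 [(166, 22), (168, 24), (170, 22), (172, 21), (174, 21), (176, 17), (178, 18), (180, 16), (182, 16), (184, 17), (186, 32), (188, 44), (190, 45), (192, 43)]
top 382 226
```

View pics/c11.png

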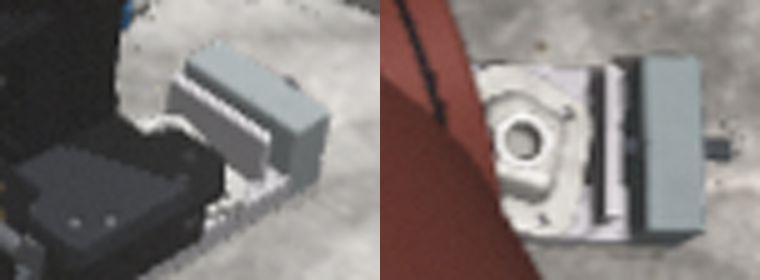

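The crop shows the casting's far edge at about (588,135), almost at the dark pad face at (592,135). Contact is close.

Emit:
apply_moves --plan '[{"translation": [0.0003, 0.0006, 0], "rot": [0, 0, 0], "gripper": -1}, {"translation": [0.0006, 0.0013, 0], "rot": [0, 0, 0], "gripper": -1}, {"translation": [0.0009, 0.0019, 0], "rot": [0, 0, 0], "gripper": -1}]'

```text
time: 28.0
position: [0.5248, 0.0565, 0.0639]
ee_rot: [0.719, 0.695, -0.0, -0.0]
wrist_force: [-2.2, -4.0, 1.1]
width: 0.0181
```

Emit:
apply_moves --plan '[{"translation": [0.0003, 0.0006, 0], "rot": [0, 0, 0], "gripper": -1}, {"translation": [0.0006, 0.0013, 0], "rot": [0, 0, 0], "gripper": -1}, {"translation": [0.0009, 0.0019, 0], "rot": [0, 0, 0], "gripper": -1}]'

```text
time: 28.25
position: [0.5257, 0.0585, 0.0639]
ee_rot: [0.719, 0.695, -0.0, -0.0]
wrist_force: [-2.0, -3.6, 0.4]
width: 0.0181
```

Emit:
apply_moves --plan '[{"translation": [0.0004, 0.0006, 0], "rot": [0, 0, 0], "gripper": -1}, {"translation": [0.0007, 0.0012, 0], "rot": [0, 0, 0], "gripper": -1}, {"translation": [0.0011, 0.0019, 0], "rot": [0, 0, 0], "gripper": -1}]'

```text
time: 28.5
position: [0.5267, 0.0604, 0.0639]
ee_rot: [0.719, 0.695, -0.0, -0.0]
wrist_force: [-2.3, -4.3, 1.9]
width: 0.0182
```

Emit:
apply_moves --plan '[{"translation": [0.0004, 0.0006, 0], "rot": [0, 0, 0], "gripper": -1}, {"translation": [0.0007, 0.0012, 0], "rot": [0, 0, 0], "gripper": -1}, {"translation": [0.0011, 0.0018, 0], "rot": [0, 0, 0], "gripper": -1}]'

```text
time: 28.75
position: [0.5278, 0.0623, 0.0639]
ee_rot: [0.719, 0.695, -0.0, -0.0]
wrist_force: [-2.5, -2.9, 0.8]
width: 0.0182
```

Emit:
apply_moves --plan '[{"translation": [0.0004, 0.0006, 0], "rot": [0, 0, 0], "gripper": -1}, {"translation": [0.0008, 0.0013, 0], "rot": [0, 0, 0], "gripper": -1}]'

```text
time: 28.92
position: [0.5286, 0.0636, 0.0639]
ee_rot: [0.719, 0.695, -0.0, -0.0]
wrist_force: [-3.8, -2.2, 1.2]
width: 0.0179
```

Emit:
apply_moves --plan '[{"translation": [0.0004, 0.0006, 0], "rot": [0, 0, 0], "gripper": -1}, {"translation": [0.0009, 0.0012, 0], "rot": [0, 0, 0], "gripper": -1}]'

```text
time: 29.08
position: [0.5294, 0.0649, 0.0639]
ee_rot: [0.719, 0.695, -0.0, -0.0]
wrist_force: [-5.2, -1.1, 3.1]
width: 0.018
```

Emit:
apply_moves --plan '[{"translation": [0.0002, 0.0009, 0], "rot": [0, 0, 0], "gripper": -1}, {"translation": [0.0005, 0.0016, 0], "rot": [0, 0, 0], "gripper": -1}]'

```text
time: 29.25
position: [0.5303, 0.0662, 0.0639]
ee_rot: [0.719, 0.695, 0.0, 0.0]
wrist_force: [-1.8, -3.5, 0.8]
width: 0.0181
```

Emit:
apply_moves --plan '[{"translation": [0.0004, 0.0007, 0], "rot": [0, 0, 0], "gripper": -1}, {"translation": [0.0008, 0.0014, 0], "rot": [0, 0, 0], "gripper": -1}]'

```text
time: 29.42
position: [0.5312, 0.0675, 0.0639]
ee_rot: [0.719, 0.695, 0.0, 0.0]
wrist_force: [-1.8, -3.7, 0.7]
width: 0.0181
```

Emit:
apply_moves --plan '[{"translation": [0.0005, 0.0007, 0], "rot": [0, 0, 0], "gripper": -1}, {"translation": [0.001, 0.0013, 0], "rot": [0, 0, 0], "gripper": -1}]'

```text
time: 29.58
position: [0.5322, 0.0688, 0.064]
ee_rot: [0.719, 0.695, 0.0, 0.0]
wrist_force: [-1.7, -4.1, 0.6]
width: 0.0182
```

Emit:
apply_moves --plan '[{"translation": [0.0005, 0.0007, 0], "rot": [0, 0, 0], "gripper": -1}, {"translation": [0.001, 0.0013, 0], "rot": [0, 0, 0], "gripper": -1}]'

```text
time: 29.75
position: [0.5332, 0.0701, 0.064]
ee_rot: [0.719, 0.695, 0.0, 0.0]
wrist_force: [-2.0, -3.6, -0.3]
width: 0.0177
```

Emit:
apply_moves --plan '[{"translation": [0.0006, 0.0006, 0], "rot": [0, 0, 0], "gripper": -1}, {"translation": [0.0011, 0.0013, 0], "rot": [0, 0, 0], "gripper": -1}]'

```text
time: 29.92
position: [0.5343, 0.0713, 0.0639]
ee_rot: [0.719, 0.695, -0.0, 0.0]
wrist_force: [-1.3, -4.9, 0.5]
width: 0.0181
```

Emit:
apply_moves --plan '[{"translation": [0.0006, 0.0006, 0], "rot": [0, 0, 0], "gripper": -1}, {"translation": [0.0012, 0.0013, 0], "rot": [0, 0, 0], "gripper": -1}]'

```text
time: 30.08
position: [0.5354, 0.0726, 0.064]
ee_rot: [0.719, 0.695, -0.0, 0.0]
wrist_force: [-1.3, -3.8, -0.0]
width: 0.0181
```

Emit:
apply_moves --plan '[{"translation": [0.0006, 0.0006, 0], "rot": [0, 0, 0], "gripper": -1}, {"translation": [0.0012, 0.0012, 0], "rot": [0, 0, 0], "gripper": -1}]'

```text
time: 30.25
position: [0.5366, 0.0738, 0.0639]
ee_rot: [0.719, 0.695, -0.0, 0.0]
wrist_force: [-1.7, -5.5, -0.8]
width: 0.0182
```

Emit:
apply_moves --plan '[{"translation": [0.0006, 0.0006, 0], "rot": [0, 0, 0], "gripper": -1}, {"translation": [0.0013, 0.0012, 0], "rot": [0, 0, 0], "gripper": -1}]'

```text
time: 30.42
position: [0.5378, 0.0751, 0.0639]
ee_rot: [0.719, 0.695, -0.0, -0.0]
wrist_force: [-1.5, -5.5, 0.5]
width: 0.0177
```

Emit:
apply_moves --plan '[{"translation": [0.0007, 0.0005, 0], "rot": [0, 0, 0], "gripper": -1}, {"translation": [0.0013, 0.001, 0], "rot": [0, 0, 0], "gripper": -1}, {"translation": [0.0017, 0.0011, 0], "rot": [0, 0, 0], "gripper": -1}]'

```text
time: 30.67
position: [0.5393, 0.0765, 0.0639]
ee_rot: [0.719, 0.695, -0.0, -0.0]
wrist_force: [-2.8, -4.1, 1.2]
width: 0.0185
```

```bash
python3 st.py
```

```text
30.67 ang 131.3 r 0.0616 pull 4.83 rad -1.25 Fz 1.2 dq 0.009
```

Emit:
apply_moves --plan '[{"translation": [0.0006, 0.0005, 0], "rot": [0, 0, 0], "gripper": -1}, {"translation": [0.0012, 0.001, 0], "rot": [0, 0, 0], "gripper": -1}]'

```text
time: 30.83
position: [0.5404, 0.0775, 0.0639]
ee_rot: [0.719, 0.695, -0.0, -0.0]
wrist_force: [-2.9, -3.4, 1.2]
width: 0.0182
```

Emit:
apply_moves --plan '[{"translation": [0.0006, 0.0005, 0], "rot": [0, 0, 0], "gripper": -1}, {"translation": [0.0011, 0.0009, 0], "rot": [0, 0, 0], "gripper": -1}]'

```text
time: 31.0
position: [0.5414, 0.0784, 0.0639]
ee_rot: [0.719, 0.695, -0.0, -0.0]
wrist_force: [-3.7, -4.2, 0.9]
width: 0.0182
```

```bash
python3 st.py
```

```text
31.0 ang 128.7 r 0.0617 pull 5.49 rad -0.93 Fz 0.9 dq 0.015
```

Emit:
apply_moves --plan '[{"translation": [0.0004, 0.0003, 0], "rot": [0, 0, 0], "gripper": -1}, {"translation": [0.0008, 0.0006, 0], "rot": [0, 0, 0], "gripper": -1}]'

```text
time: 31.17
position: [0.5422, 0.0789, 0.0639]
ee_rot: [0.719, 0.695, -0.0, -0.0]
wrist_force: [-4.2, -4.3, 0.2]
width: 0.018
```

```bash
python3 st.py;python3 st.py t12
```

```text
31.17 ang 127.8 r 0.0617 pull 5.92 rad -0.84 Fz 0.2 dq 0.013
31.17 ang 127.8 r 0.0617 pull 5.92 rad -0.84 Fz 0.2 dq 0.013
[(-0.19, 48, 0.046), (-0.187, 47, 0.046), (-0.184, 48, 0.046), (-0.181, 44, 0.046), (-0.178, 61, 0.046), (-0.175, 108, 0.036), (-0.172, 10, 0.032), (-0.169, 4, 0.036), (-0.166, 12, 0.045), (-0.163, 47, 0.044), (-0.16, 105, 0.038), (-0.157, 35, 0.025), (-0.154, 25, 0.023), (-0.151, 30, 0.023), (-0.148, 30, 0.023), (-0.145, 25, 0.023), (-0.142, 24, 0.024), (-0.139, 31, 0.041), (-0.136, 38, 0.045), (-0.133, 47, 0.044), (-0.13, 50, 0.036), (-0.127, 44, 0.037), (-0.124, 50, 0.035), (-0.121, 42, 0.04), (-0.118, 43, 0.043), (-0.115, 53, 0.039), (-0.112, 65, 0.031), (-0.109, 39, 0.023), (-0.106, 36, 0.023), (-0.103, 19, 0.024), (-0.1, 4, 0.044), (-0.097, 38, 0.048), (-0.094, 38, 0.048), (-0.091, 36, 0.048), (-0.088, 37, 0.049), (-0.085, 28, 0.048), (-0.082, 49, 0.046), (-0.079, 6, 0.028)]
```

Emit:
apply_moves --plan '[{"translation": [0.0004, 0.0003, 0], "rot": [0, 0, 0], "gripper": -1}, {"translation": [0.0008, 0.0006, 0], "rot": [0, 0, 0], "gripper": -1}, {"translation": [0.0008, 0.0006, 0], "rot": [0, 0, 0], "gripper": -1}]'

```text
time: 31.47
position: [0.543, 0.0796, 0.0639]
ee_rot: [0.719, 0.695, -0.0, -0.0]
wrist_force: [-4.3, -3.2, 0.6]
width: 0.018
```

```bash
python3 st.py
```

```text
31.47 ang 126.9 r 0.0617 pull 5.37 rad 0.09 Fz 0.6 dq 0.002
```

Emit:
apply_moves --plan '[{"translation": [0, 0, 0], "rot": [0, 0, 0], "gripper": 0.1}, {"translation": [0, 0, 0], "rot": [0, 0, 0], "gripper": 0.1}, {"translation": [0, 0, 0], "rot": [0, 0, 0], "gripper": 0.1}, {"translation": [0, 0, 0], "rot": [0, 0, 0], "gripper": 0.1}, {"translation": [0, 0, 0], "rot": [0, 0, 0], "gripper": 0.1}]'

```text
time: 31.88
position: [0.5438, 0.0799, 0.0642]
ee_rot: [0.719, 0.695, 0.0, 0.0]
wrist_force: [0.4, -0.4, 0.6]
width: 0.0431
```

Emit:
apply_moves --plan '[{"translation": [0, 0, 0.015], "rot": [0, 0, 0], "gripper": 0.1}, {"translation": [0, 0, 0.035], "rot": [0, 0, 0], "gripper": 0.1}, {"translation": [0, 0, 0.06], "rot": [0, 0, 0], "gripper": 0.1}, {"translation": [0, 0, 0.09], "rot": [0, 0, 0], "gripper": 0.1}, {"translation": [0, 0, 0.11], "rot": [0, 0, 0], "gripper": 0.1}]'

```text
time: 32.3
position: [0.5441, 0.0799, 0.1767]
ee_rot: [0.719, 0.695, 0.001, 0.001]
wrist_force: [0.8, 1.0, 1.1]
width: 0.0479
```

Emit:
apply_moves --plan '[{"translation": [-0.02, 0, 0.01], "rot": [0, 0, 0], "gripper": 0.1}, {"translation": [-0.02, 0, 0.01], "rot": [0, 0, 0], "gripper": 0.1}, {"translation": [-0.02, 0, 0.01], "rot": [0, 0, 0], "gripper": 0.1}]'

```text
time: 32.55
position: [0.5236, 0.0796, 0.1848]
ee_rot: [0.719, 0.695, 0.001, 0.001]
wrist_force: [1.5, -0.8, 0.3]
width: 0.0479
```

```bash
python3 - <<'E'
from h import *
s=robot.observe();print(s["time"],s["position"],s["wrist_force"],s["width"])
def t(n,p): print(n,rect(p) if len(p)>3 else len(p))
for n in("scene","top"):
    c=cam(n);P=cloud(c);save(c,n+"13.png");t(n+" hub",near(P,(.579,.03),.03,.092,.106)); t("handle",near(P,(.543,.079),.025,.116,.128))
E
```

```text
32.55 [0.52362229 0.07957086 0.18479655] [ 1.48519781 -0.77777304  0.3365554 ] 0.0478585965029785
scene hub (array([0.5791, 0.0308]), array([31.9, 33.8]), 39.5, 192, np.float64(0.0997))
handle (array([0.5406, 0.0775]), array([16.8, 15.9]), 20.8, 69, np.float64(0.1224))
top hub 0
handle 0
```

The pull in the pause was 5.4 N, against 2–3 N running free. The crank is seated with its hub top at 0.0997 m, and the gripper is clear.

```bash
python3 -c "
from cell import robot
print(robot.sign_off())"
```

```text
the job is handed in; nothing more can be done
None
```

The crank is on the square shaft and wound clockwise about 860° (2.4 turns). The casting appears clamped against the stop at roughly 40–60 N. I judged that from the pull at the handle, since nothing measures the jaw force directly. I then let go, lifted the gripper clear and handed the job in at about 32.6 s.

**Last checks**
- **Seating:** after release, the scene camera put the hub top at 0.0997 m, where 0.100 is fully seated. The hub was within about 1.5 mm of the shaft axis.
- **Clamping:** the pull rose from about 4.1 N running free to 5.9 N while creeping. In the final pause it held at 5.4 N, where free running in a pause is 2–3 N. The rise was about 2 N while moving and 2.4–3.4 N in the pause.
- **Release:** wrist force was within noise, about 1.7 N, with the gripper above and clear of the crank.

**What failed or disagreed**
- **First grasp:** it missed because the finger ends stood about 23 mm short of the reported TCP. The fingers closed on top of the hub, pressing with up to 36 N, just under the 40 N limit if that counts as pressing. The crank did not move, and I used the measured offset from then on.
- **Contact angle:** my camera gap estimate put contact at about 820–830°. By feel it came at about 855°, near the top of the stated range.
- **Shaft axis:** the cameras differed on its position by 1–2 mm, which put side loads of up to about 11 N on the handle while winding.
- **Not checked:** the top camera's view of the crank was blocked at the end. I did not re-measure the bystanders or the casting after release.

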